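# Swap the handpieces on the sloping charging rest

### The arm

A 6-joint arm with a two-finger parallel gripper is mounted at the origin on the work surface. World frame = base frame: x ahead of the robot, y to its left, z up, the work surface at z = 0. Lengths are in m, angles in rad, forces in N, time in s.
With the tool pointing down it reaches from about 0.35 to 0.775 m from the base axis. Payload 7.3 kg.
Tool frame: the origin (TCP) lies at the very end of the fingers, on their centre line; the grasp point (between the pads) lies 19 mm behind it; z points along the fingers, y is the line along which they close (so a half turn about z gives the same grasp; the last joint's range is limited). The gripper opens to 92 mm and grips with 3 to 60 N. Pads are 19 mm wide; open, the fingers measure 130 mm over their backs; the gripper's body (75 mm by 190 mm) begins 47 mm behind the grasp point.
Start: joints at [-1.309, 0.342, 1.524, -0, 1.275, -0.146], TCP at [0.208, -0.482, 0.227] pointing down, gripper open.
Joint ranges: [-2.53, 2.53], [-0.77, 2.02], [0.04, 2.7], [-1, 4.14], [0.28, 2.66], [-3.11, 3.11]. Speed limits (rad/s): [2.57, 2.57, 3.14, 3.14, 3.14, 3.14].

### API

Orientations are given as a rotation vector (axis times angle).
In Python, from cell import arm gives the robot as it stands.
- The arm moves only by the tool drive_tool, never from a script. Its argument "targets" is a list that holds one entry, the list of rows, each a list of 7 numbers: the opening in per cent of the stroke, from 0 (shut) to 100 (fully open), then the shift along the world's x, y, z in cm, then the turn, a rotation vector about the world's x, y, z in rad. A call has exactly 10 rows; each row is the pose to reach, as a shift and turn from the pose commanded when the call began; what a row does not reach only later rows make up. A row lasts 1/10 s, in which the tool goes at most 50 mm and 8.59 degrees, less where a joint would pass 70% of its speed; a pose out of reach is approached as far as the arm can. A call with a gripper value outside its range is refused whole. The fingers move at their own pace and stop on an object; the grip force is fixed at half the most. Time passes only in rows, so rows that repeat a pose let the fingers close, or fill a call up. It gives the time, the measured TCP pose, the force, the opening and the grip force at its end, in the units of the state.
- arm.get_state(): the state, without advancing time (a new reading comes with each control period).
- arm.capture(name): name is "scene" or "top"; returns a dict with "color" (400x640x3 uint8, red, green, blue), "z_map" (400x640 float32, m along the optical axis (not along the pixel's ray), 0 where there is no reading), "camera_matrix" (3x3 intrinsics, pixels), "k1" (the pictures are not rectified: a ray, as slopes to the right and down, at radius r is drawn at 1 + k1 r^2 times it, then the intrinsics apply), "R" (3x3) and "t" (3): a world point X has camera coordinates R X + t. Camera axes: x right, y down, z forward; pixel columns grow to the right and rows downward; lengths in m; the calibration is good to about 2 mm. A picture is of the moment at which its call begins.
- arm.finish_job(): hands the job in; it is judged then, once.
The state is a dict: "clock": time; "qpos": joint angles; "qvel": joint speeds; "joint_efforts": joint torques, N m; "ee_pos": TCP position; "tcp_rot": TCP orientation; "force": force on the tool from outside, world axes, zero at the start; "moment": the same for the moment, N m; "grip_width": finger opening in m; "grasp_force": force on a finger pad.
Only numpy, scipy, OpenCV 4.12 (cv2) and the standard library are available. Lean on these libraries where they do the work, as an engineer would, in place of code of your own. Each camera call takes 0.05 s, during which the arm holds its last target. There are 200 camera calls.

### The job

Swap the handpieces on the charger: take the charged straight handpiece off the console's sloping rest and lay it gently in the steel tray, keys up, across both silicone bars, and lay the contra-angle handpiece (bent neck, small round head) gently on the rest in its place, keys up and head at the upper end, between the prongs of both saddles with its tail down on the toe stop. Set the console's pull-to-turn selector to its middle position, pointer straight up the panel and knob dropped fully back in, and leave everything else on the table as it stands.

Things in the scene. Friction and masses are not known exactly. Their poses are not given: they have to be found in the camera images.
- handpiece_mid (a point): Centre of the grip of the contra-angle handpiece: white bar 130 long, 26 wide, 24 high with keys on top; steel neck bent 18 deg upward and a small round head (12 dia, 15 high) at one end, 185 overall, 0.12 to 0.21 kg. It starts in the tray, underside down across both silicone bars, head away from the robot. x: tail to head, z: up through the keys. Tail face at x = -65 mm, underside at z = -12.
- handpiece_head (a point): Centre of that handpiece's head, 110 mm ahead of and 16 mm above (x, z of the handpiece) the grip's centre.
- rest: Fixed sloping rest on the right of the console (seen by the robot). Origin: midway between its two saddles on their bearing plane; x: up the 30 deg slope away from the robot, z: square to it. Saddles 8 thick at x = +-42 mm; prongs 30.4 apart, flaring, to z = 16. Toe stop 22 wide, face at x = -67, to z = 13, so a seated grip's centre is at x = -2, z = 12. Between the saddles only a 14 wide spine, top at z = -27.
- selector (a joint): Turn of the selector knob, rad, clockwise seen from in front of it. Slots at 0, 1.047 and 2.094; starts in the first. The locating pin has about 0.05 rad play in a slot and its round tip finds a slot from 0.1 rad off. It cannot turn unless pulled out by more than 6 mm (8 to 10 mm is ample).
- selector_pull (a joint): How far the selector is pulled out along its axis, m: 0 fully home, end stop at 0.012. A spring draws it home with 5 N, 9 N when pulled out 8 mm; home in a slot it reads under 0.001, standing on the collar between slots about 0.006.
- selector_grip (a point): Middle of the selector's round black ribbed grip, on its axis; 34 dia, from 15 below to 11 above this point, on a 45 dia skirt whose top is 15 below it; panel 28 below. z: outward along the axis (the panel slopes 35 deg, so z leans 35 deg from upright to the console's front), x: towards the white pointer on its top and skirt. At turn 0 the pointer stands 60 deg left of straight up the panel.
- console: White motor and charging console, fixed, 250 wide (y), 240 deep (x), 95 high, origin centre of underside, front (sloping panel, display, selector at left) to its -x. Rest stands over y = -70 mm, selector at y = +68, x = -70. Pump head 30 proud of its left side; 7 mm steel pole 390 high at x = 105, y = 108, its hook reaching to y = 55.
- tray: Perforated steel tray, fixed, 266 (x, away from the robot) by 218 (y), walls 32 high, 3 thick, origin centre of underside. Two 8 wide red silicone bars right across it at x = -62 and +22, tops 17 above the table: a grip centred at x = -34 to -6 lies on both. A steel curette 7 dia is clipped along the right wall at y = -98, top 24 above the table. The contra-angle lies anywhere from y = -55 to +65.
- straight_mid (a point): Centre of the grip of the straight handpiece: same white grip, same axes, but a straight tapered steel nose (to x = +112 mm) and no head, 177 overall, 0.11 to 0.2 kg. It starts on the rest, keys up, nose at the upper end, tail at the toe stop.
- bottle_mid (a point): Middle of an upright clear water bottle, 64 dia, 205 high, between tray and console. To be left alone.
- carton_mid (a point): Middle of a light white carton, 52 (x) by 78 (y) by 60 high, standing on the console's top behind the selector. To be left alone.
- jaw: Practice jaw model, ivory base and pink gum with teeth, 60 by 75, 35 high, origin centre of underside, on the table in front of the console. To be left alone.
- bowl: Small steel bowl, 84 dia, 30 high, origin centre of underside. It stands beyond the bottle, between tray and console. To be left alone.
Mind the look-alikes: they are no part of the job. What is shaped like the part that bears handpiece_mid but blue or red is not meant.

How it is judged:
By the outcome, as a careful person would: the job done as asked, in the order asked, and still so for the second after the job is handed in, with the robot touching nothing.
It also fails if it takes over 69 s, if anything falls off the work surface, if the arm or the gripper's body presses on something with over 40 N, if the wrist force passes 120 N, or if a joint passes its speed limit or range.

## Working session

There is one attempt and no reset: what is moved stays moved. The work goes in short steps, Python scripts to look and compute and a tool call to move; the robot and the scene stay as the last step left them, time stands still between calls to the robot, and variables do not carry over. Pictures are saved under pics/ and viewed, at most 10 in all, crops included, and the job is handed in when it is done.

Besides the shell and the picture viewer there is one more tool, called after ">>>" by a JSON object that holds its "op" and its "data". drive_tool: Moves the arm, as the interface text tells. Its arguments: {"type":"object","properties":{"targets":{"type":"array"}},"required":["targets"]}

```bash
ls; mkdir -p pics
python3 - <<'E'
from cell import arm
import cv2,numpy as np,pickle
s=arm.get_state();print(s)
d={}
for n in("scene","top"):
    c=arm.capture(n);d[n]=c
    cv2.imwrite(f"pics/{n}0.png",c["color"][:,:,::-1]);print(n,c["camera_matrix"],c["k1"],c["R"],c["t"])
pickle.dump(d,open("c0.pkl","wb"))
E
```

```text
pics
{'clock': 0.0, 'qpos': array([-1.30901286e+00,  3.42739620e-01,  1.52500591e+00,  2.62715317e-05,
        1.27541883e+00, -1.46014556e-01]), 'qvel': array([-0.00081308,  0.00036049,  0.00152151,  0.00031785,  0.00055466,
       -0.00072917]), 'joint_efforts': array([ 8.06163916e-04, -4.31237125e+01, -2.44215292e+01,  7.19665736e-02,
        5.59730467e-02, -1.35952723e-04]), 'ee_pos': array([ 0.20812341, -0.48154122,  0.22604008]), 'tcp_rot': array([-3.07497748e+00, -6.35808474e-01,  1.03371015e-04]), 'force': array([ 0.27248841, -1.02776875, -0.20512698]), 'moment': array([ 0.02960883, -0.00022642, -0.02292305]), 'grasp_force': 0.0, 'grip_width': 0.09177937500608717}
scene [[474.47087264   0.         316.57775319]
 [  0.         474.47087264 198.69421624]
 [  0.           0.           1.        ]] -0.020058034334508854 [[-0.0246868   0.99969102 -0.00290221]
 [ 0.64943068  0.01383011 -0.76029502]
 [-0.76001997 -0.02065403 -0.64957144]] [ 0.13082673 -0.22387167  1.93715553]
top [[401.21990542   0.         313.45016256]
 [  0.         401.21990542 198.24874414]
 [  0.           0.           1.        ]] -0.08015762749291865 [[-0.02675552 -0.99943054 -0.02056075]
 [-0.99205589  0.02907599 -0.1223916 ]
 [ 0.12291972  0.01712276 -0.99226889]] [-0.09099425  0.50574568  1.32573256]
```

View pics/scene0.png

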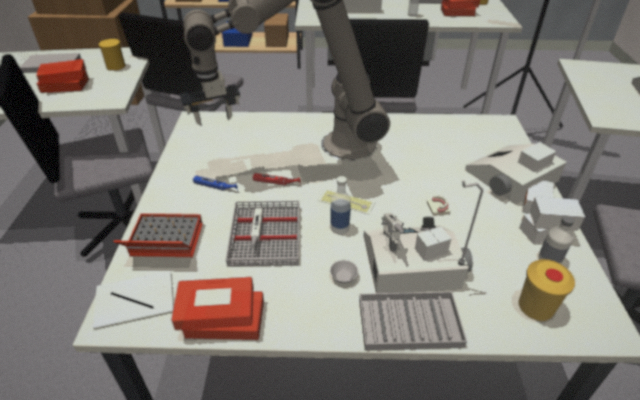

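View pics/top0.png

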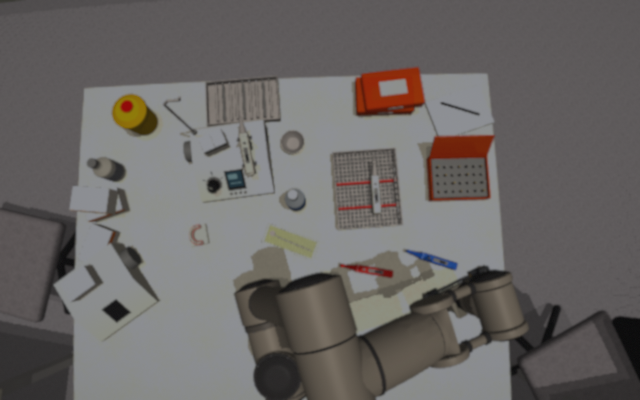

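Top view: the contra-angle lies in the tray at about (376,190), head up in the picture. The straight handpiece is on the rest at (247,150) and the selector at (213,185). Look-alikes are the blue (430,260) and red (367,270) handpieces and a second console at (105,280).

```bash
cat > h.py <<'E'
import numpy as np,cv2,pickle
def rays(c,uv):
    uv=np.asarray(uv,float).reshape(-1,1,2)
    n=cv2.undistortPoints(uv,c["camera_matrix"],np.array([c["k1"],0,0,0.]))[:,0]
    return np.c_[n,np.ones(len(n))]
def world(c,uv,z):  # z along the axis
    return (rays(c,uv)*np.asarray(z).reshape(-1,1)-c["t"])@c["R"]
def onplane(c,uv,h):
    r=rays(c,uv)@c["R"]; o=-c["R"].T@c["t"]
    return o+r*((h-o[2])/r[:,2])[:,None]
def tri(ca,ua,cb,ub):
    A=[];b=[]
    for c,u in((ca,ua),(cb,ub)):
        d=(rays(c,u)@c["R"])[0];d/=np.linalg.norm(d);o=-c["R"].T@c["t"];P=np.eye(3)-np.outer(d,d);A.append(P);b.append(P@o)
    A=np.vstack(A);b=np.hstack(b);x=np.linalg.lstsq(A,b,rcond=None)[0];return x,np.linalg.norm(A@x-b)
def proj(c,X):
    return cv2.projectPoints(np.asarray(X,float).reshape(-1,3),cv2.Rodrigues(c["R"])[0],c["t"],c["camera_matrix"],np.array([c["k1"],0,0,0.]))[0][:,0]
def cloud(c):
    v,u=np.mgrid[:400,:640];W=world(c,np.c_[u.ravel(),v.ravel()],c["z_map"].ravel()).reshape(400,640,3)
    W[c["z_map"]==0]=np.nan;return W
def crop(c,x0,y0,x1,y1,k):
    return cv2.resize(c["color"][y0:y1,x0:x1,::-1],None,fx=k,fy=k,interpolation=cv2.INTER_CUBIC)
E
python3 - <<'E'
from h import *
d=pickle.load(open("c0.pkl","rb"));T,S=d["top"],d["scene"]
a=crop(T,185,115,285,205,4);b=crop(T,325,140,405,230,4)
e=crop(S,355,175,485,295,3);f=crop(S,220,195,305,270,4)
def fit(i,w,h):
    o=np.zeros((h,w,3),np.uint8);o[:min(h,i.shape[0]),:min(w,i.shape[1])]=i[:h,:w];return o
cv2.imwrite("pics/crop0.png",np.vstack([np.hstack([fit(a,400,300),fit(b,400,300)]),np.hstack([fit(e,400,300),fit(f,400,300)])]) if 0 else np.vstack([np.hstack([cv2.resize(a,(333,300)),cv2.resize(b,(267,300))]),np.hstack([cv2.resize(e,(300,300)),cv2.resize(f,(300,300))])]))
for n,c in d.items():
    W=cloud(c);print(n,np.isfinite(W[...,2]).mean())
W=cloud(T)
for p in[(376,190),(376,200),(376,180),(373,168),(372,163),(350,160),(247,150),(250,165),(245,140),(243,128),(213,185),(235,180),(213,140),(260,190),(300,260)]:
    print(p,W[p[1],p[0]].round(4))
E
```

```text
scene 0.92684375
top 0.99583984375
(376, 190) [ 0.523  -0.3155  0.044 ]
(376, 200) [ 0.4894 -0.3142  0.0428]
(376, 180) [ 0.5571 -0.3173  0.0428]
(373, 168) [ 0.5981 -0.3089  0.0442]
(372, 163) [ 0.6237 -0.3116  0.0046]
(350, 160) [ 6.376e-01 -2.359e-01 -1.000e-04]
(247, 150) [0.639  0.0918 0.1823]
(250, 165) [0.5971 0.0871 0.1579]
(245, 140) [0.6667 0.0951 0.1968]
(243, 128) [0.7004 0.0986 0.2105]
(213, 185) [0.5466 0.2178 0.1044]
(235, 180) [0.5682 0.1549 0.0618]
(213, 140) [0.6817 0.2046 0.1569]
(260, 190) [0.5362 0.0756 0.0326]
(300, 260) [ 0.2966 -0.0532 -0.0011]
```

View pics/crop0.png

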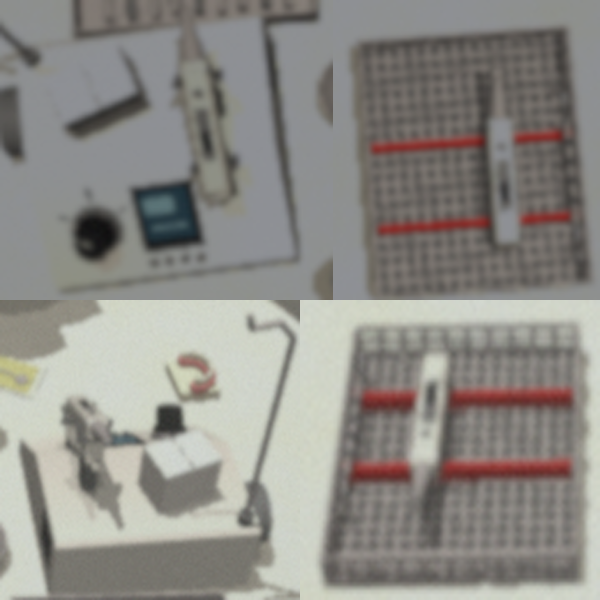

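The crops show the choice is right: white contra-angle in the tray, its head end up in the picture, and the white straight handpiece on the rest. The selector is black with its pointer at left-up.

Run:
```python
from h import *
d=pickle.load(open("c0.pkl","rb"));T,S=d["top"],d["scene"]
def line(P):
    c=P.mean(0);u,s,v=np.linalg.svd(P-c);return c,v[0]*np.sign(v[0][0]),s/np.sqrt(len(P))
for n,c in d.items():
    W=cloud(c);x,y,z=W[...,0],W[...,1],W[...,2]
    col=c["color"].astype(int);R,G,B=col[...,0],col[...,1],col[...,2]
    print("==",n)
    m=(x>.42)&(x<.68)&(y>-.4)&(y<-.22)&(z>.036)&(z<.056)&(R-G<25)&(np.abs(y+.315)<.03)
    P=W[m]; ctr,dr,s=line(P);t=(P-ctr)@dr
    print("contra",m.sum(),ctr.round(4),dr.round(3),(ctr+dr*t.min()).round(4),(ctr+dr*t.max()).round(4),"zmed",np.median(P[:,2]))
    mm=m&(x<.575);bx=cv2.minAreaRect((W[mm][:,:2]*1000).astype(np.float32));print(" rect",np.round(bx[0],1),np.round(bx[1],1),bx[2])
    for lo in np.arange(.44,.64,.02):
        q=P[(P[:,0]>=lo)&(P[:,0]<lo+.02)]
        if len(q):print("  %.2f y %.4f..%.4f z %.4f n %d"%(lo,q[:,1].min(),q[:,1].max(),np.median(q[:,2]),len(q)))
    m=(x>.52)&(x<.76)&(y>.05)&(y<.135)&(z>.115)&(R-G<25)
    P=W[m];ctr,dr,s=line(P);t=(P-ctr)@dr;print("straight",m.sum(),ctr.round(4),dr.round(3),"slope",np.degrees(np.arcsin(dr[2])),"yaw",np.degrees(np.arctan2(dr[1],dr[0])),(ctr+dr*t.min()).round(4),(ctr+dr*t.max()).round(4))
    for lo in np.arange(.52,.76,.02):
        q=P[(P[:,0]>=lo)&(P[:,0]<lo+.02)]
        if len(q):print("  %.2f y %.4f..%.4f z %.4f %.4f n %d"%(lo,q[:,1].min(),q[:,1].max(),np.median(q[:,2]),q[:,2].max(),len(q)))
    # tray bars
    m=(x>.38)&(x<.68)&(y>-.42)&(y<-.13)&(R-G>50)&(R-B>50)
    P=W[m];mid=np.median(P[:,0])
    for g in(P[P[:,0]<P[:,0].mean()],P[P[:,0]>P[:,0].mean()]):
        a=np.polyfit(g[:,1],g[:,0],1);print("bar",len(g),"slope",a[0].round(4),"x at y=-.3",np.polyval(a,-.3).round(4),"z",np.median(g[:,2]).round(4),"y",g[:,1].min().round(4),g[:,1].max().round(4))
    m=(x>.38)&(x<.70)&(y>-.45)&(y<-.13)&(z>.02)&(z<.036)
    bx=cv2.minAreaRect((W[m][:,:2]*1000).astype(np.float32));print("walls",np.round(bx[0],1),np.round(bx[1],1),bx[2])
    m=(x>.45)&(x<.85)&(y>.0)&(y<.35)&(z>.09)&(z<.1)
    bx=cv2.minAreaRect((W[m][:,:2]*1000).astype(np.float32));print("console top",np.round(bx[0],1),np.round(bx[1],1),bx[2],np.median(z[m]))
    m=(x>.45)&(x<.6)&(y>.17)&(y<.27)&(R<60)&(G<60)&(B<60)&(z>.05)
    P=W[m];print("knob",m.sum(),P.mean(0).round(4),P.min(0).round(4),P.max(0).round(4))
    h=P@np.array([-np.sin(np.radians(35)),0,np.cos(np.radians(35))]);t=P[h>np.percentile(h,90)-.012];print(np.percentile(h,[10,30,50,70,90]).round(4))
    v,u=np.where(m);print("knob px",u.mean(),v.mean(),u.min(),u.max(),v.min(),v.max())
```

```text
== scene
contra 274 [ 0.533  -0.3113  0.0424] [1.    0.024 0.019] [ 0.4454 -0.3134  0.0407] [ 0.6697 -0.3081  0.0449] zmed 0.041998640665546386
 rect [ 510.1 -312.1] [129.2  25.9] 0.9766066074371338
  0.44 y -0.3231..-0.3008 z 0.0416 n 20
  0.46 y -0.3258..-0.3014 z 0.0411 n 30
  0.48 y -0.3250..-0.2994 z 0.0423 n 35
  0.50 y -0.3237..-0.3007 z 0.0421 n 31
  0.52 y -0.3247..-0.2993 z 0.0418 n 33
  0.54 y -0.3220..-0.2992 z 0.0428 n 36
  0.56 y -0.3231..-0.3001 z 0.0413 n 36
  0.58 y -0.3176..-0.3015 z 0.0430 n 20
  0.60 y -0.3145..-0.3047 z 0.0472 n 14
  0.62 y -0.3151..-0.3055 z 0.0465 n 16
straight 461 [0.6635 0.097  0.1681] [0.837 0.138 0.53 ] slope 31.975120938501085 yaw 9.393180587376794 [0.5807 0.0833 0.1157] [0.738  0.1093 0.2153]
  0.56 y 0.0813..0.0859 z 0.1391 0.1463 n 4
  0.58 y 0.0724..0.1157 z 0.1521 0.1603 n 28
  0.60 y 0.0733..0.1155 z 0.1371 0.1691 n 65
  0.62 y 0.0843..0.1071 z 0.1702 0.1807 n 35
  0.64 y 0.0864..0.1092 z 0.1827 0.1960 n 35
  0.66 y 0.0820..0.1250 z 0.1881 0.2052 n 69
  0.68 y 0.0820..0.1235 z 0.1697 0.2146 n 163
  0.70 y 0.0966..0.1122 z 0.2054 0.22
[... 1393 characters left out ...]
0.1094 z 0.1742 0.1842 n 66
  0.64 y 0.0846..0.1132 z 0.1857 0.1968 n 69
  0.66 y 0.0784..0.1238 z 0.1953 0.2077 n 96
  0.68 y 0.0802..0.1242 z 0.2050 0.2134 n 68
  0.70 y 0.0957..0.1110 z 0.2131 0.2197 n 35
  0.72 y 0.1008..0.1117 z 0.2216 0.2276 n 17
bar 115 slope -0.0432 x at y=-.3 0.4724 z 0.0166 y -0.3821 -0.1908
bar 118 slope -0.0458 x at y=-.3 0.5565 z 0.0168 y -0.3777 -0.1867
walls [ 533.3 -287.8] [267.3 219.8] 2.460587739944458
console top [645.5 181.3] [219.6 277. ] 5.853772163391113 0.09523752141946581
knob 141 [0.5519 0.2156 0.0838] [0.5294 0.171  0.0502] [0.5925 0.2438 0.1044]
[-0.2687 -0.259  -0.247  -0.2336 -0.2308]
knob px 215.29078014184398 184.36170212765958 208 231 172 191
```

Run:
```python
from h import *
d=pickle.load(open("c0.pkl","rb"));T,S=d["top"],d["scene"]
for n,c in d.items():
    W=cloud(c);col=c["color"].astype(int);R,G,B=[col[...,i] for i in range(3)]
    x,y,z=[W[...,i] for i in range(3)];print("==",n)
    # console yaw: right edge & back edge of top face
    top=(np.abs(z-.0955)<.006)&(x>.5)&(x<.85)&(y>.0)&(y<.36)
    xs=[];ys=[]
    for lo in np.arange(.57,.74,.008):
        q=y[top&(x>=lo)&(x<lo+.008)]
        if len(q)>4: xs.append(lo+.004);ys.append(q.min())
    a=np.polyfit(xs,ys,1);r=np.array(ys)-np.polyval(a,xs);print("right edge yaw",np.degrees(np.arctan(a[0])),"y(.65)",np.polyval(a,.65),r.std())
    xs=[];ys=[]
    for lo in np.arange(.07,.27,.008):
        q=x[top&(y>=lo)&(y<lo+.008)]
        if len(q)>4: ys.append(lo+.004);xs.append(q.max())
    a=np.polyfit(ys,xs,1);r=np.array(xs)-np.polyval(a,ys);k=np.abs(r)<.005;a=np.polyfit(np.array(ys)[k],np.array(xs)[k],1);print("back edge yaw",-np.degrees(np.arctan(a[0])),"x(.18)",np.polyval(a,.18),r.std(),k.sum())
    # rest frame: yaw psi, pivot at (0.63,.096)
    psi=np.radians(5.8);ex=np.array([np.cos(psi)*np.cos(np.pi/6),np.sin(psi)*np.cos(np.pi/6),.5]);ey=np.array([-np.sin(psi),np.cos(psi),0]);ez=np.cross(ex,ey)
    O=np.array([.63,.096,.165]);L=(W-O)@np.c_[ex,ey,ez]
    m=(np.abs(L[...,1])<.028)&(np.abs(L[...,0])<.13)&(L[...,2]>-.02)&(L[...,2]<.03)
    P=L[m]*1000
    for lo in range(-85,125,10):
        q=P[(P[:,0]>=lo)&(P[:,0]<lo+10)]
        g=q[q[:,2]>np.percentile(q[:,2],95)-8] if len(q) else q
        if len(q): print("  s %d n %d y %.1f..%.1f mid %.1f z50 %.1f z95 %.1f"%(lo,len(g),g[:,1].min(),g[:,1].max(),(g[:,1].max()+g[:,1].min())/2,np.median(g[:,2]),np.percentile(q[:,2],95)))
    m=(P[:,2]>4)&(P[:,0]<-40);print("tail s min",np.sort(P[m][:,0])[:6].round(1)); print("nose s max",np.sort(P[:,0])[-6:].round(1))
    w=P[(np.abs(P[:,1])>15.5)];print("wide s hist",np.histogram(w[:,0],np.arange(-60,70,5)))
    # panel/knob frame
    b=np.radians(35);kz=np.array([-np.sin(b)*np.cos(psi),-np.sin(b)*np.sin(psi),np.cos(b)]);kx=np.array([np.cos(b)*np.cos(psi),np.cos(b)*np.sin(psi),np.sin(b)])
    O=np.array([.545,.215,.08]);L=(W-O)@np.c_[kx,ey,kz]*1000
    m=(np.abs(L[...,0])<30)&(np.abs(L[...,1])<30);P=L[m]
    print("kz hist",np.histogram(P[:,2],np.arange(-50,45,5)))
    hi=np.percentile(P[:,2],97);q=P[P[:,2]>hi-6];print("knob top",hi,len(q),q.mean(0).round(1),(q.min(0)+q.max(0))/2,q.min(0).round(1),q.max(0).round(1))
    if len(q)>5: print(" top disc center world",(O+np.c_[kx,ey,kz]@(q[:,:3].mean(0)/1000)).round(4))
    for nm,px in dict(bottle=(293,198),bowl=(292,142),jaw=(198,235)).items():
        if n=="top":print(nm,W[px[1],px[0]].round(3))
    m=(x>.6)&(x<.75)&(y>.13)&(y<.27)&(z>.145)&(z<.17);P=W[m];print("carton",P.min(0).round(3),P.max(0).round(3))
    m=(x>.3)&(x<.6)&(y>-.12)&(y<.06)&(z>.03)&(z<.3);P=W[m];print("bottle",np.percentile(P,[2,98],axis=0).round(3))
```

```text
== scene
right edge yaw -12.02679729498421 y(.65) 0.060783961586403895 0.019115489059585537
back edge yaw 6.09076498805299 x(.18) 0.7552388970534839 0.0009402975238155623 25
  s -75 n 1 y -8.1..-8.1 mid -8.1 z50 -5.6 z95 -5.6
  s -65 n 1 y -7.5..-7.5 mid -7.5 z50 9.4 z95 8.3
  s -55 n 3 y -8.9..-0.8 mid -4.9 z50 9.6 z95 10.8
  s -45 n 9 y -9.9..11.0 mid 0.6 z50 10.7 z95 11.2
  s -35 n 12 y -18.3..22.8 mid 2.3 z50 8.6 z95 11.0
  s -25 n 6 y -9.7..7.7 mid -1.0 z50 11.3 z95 11.6
  s -15 n 8 y -10.3..10.1 mid -0.1 z50 9.8 z95 11.7
  s -5 n 8 y -10.2..10.4 mid 0.1 z50 10.2 z95 12.2
  s 5 n 10 y -10.5..11.1 mid 0.3 z50 10.3 z95 11.8
  s 15 n 6 y -9.9..10.3 mid 0.2 z50 10.7 z95 11.6
  s 25 n 9 y -10.9..11.0 mid 0.1 z50 10.5 z95 12.0
  s 35 n 11 y -9.5..6.2 mid -1.7 z50 10.3 z95 12.4
  s 45 n 5 y -9.6..10.1 mid 0.3 z50 10.9 z95 10.8
  s 55 n 12 y -9.9..11.7 mid 0.9 z50 10.0 z95 11.4
  s 65 n 21 y -11.0..13.9 mid 1.5 z50 8.2 z95 10.9
  s 75 n 16 y -7.8..11.4 mid 1.8 z50 5.5 z95 8.4
  s 85 n 9 y -6.4..8.6 mid 1.1 z50 4.5 z95 6.6
  s 95 n 7 y -4.1..2.5 mid -0.8 z50 1.9 z95 4.6
  s 105 n 10 y -2
[... 2350 characters left out ...]
[-60, -55, -50, -45, -40, -35, -30, -25, -20, -15, -10,  -5,   0,
         5,  10,  15,  20,  25,  30,  35,  40,  45,  50,  55,  60,  65]))
kz hist (array([ 0,  0,  0,  2, 61, 80, 21, 27, 16,  5,  9, 12, 37, 30,  1,  0,  0,
        0]), array([-50, -45, -40, -35, -30, -25, -20, -15, -10,  -5,   0,   5,  10,
        15,  20,  25,  30,  35,  40]))
knob top 16.99176918432697 65 [ 2.5  9.9 14.9] [ 2.53214817  9.11750621 15.83312237] [-13.9  -4.8  11.4] [18.9 23.1 20.2]
 top disc center world [0.5375 0.2242 0.0936]
bottle [ 0.484 -0.048  0.203]
bowl [ 0.708 -0.034  0.002]
jaw [0.39  0.295 0.012]
carton [0.645 0.166 0.145] [0.722 0.253 0.163]
bottle [[ 0.463 -0.076  0.033]
 [ 0.597  0.058  0.208]]
```

>>> {"op": "drive_tool", "data": {"targets": [[[60, 0, 0, 4, 0, 0, 0], [60, 0, 0, 8, 0, 0, 0], [60, 3, 4, 10, 0, 0, -0.1], [60, 6, 9, 10, 0, 0, -0.2], [60, 9, 14, 10, 0, 0, -0.3], [60, 13, 19, 10, 0, 0, -0.3], [60, 17, 24, 10, 0, 0, -0.3], [60, 20, 28, 10, 0, 0, -0.3], [60, 23, 32, 10, 0, 0, -0.3], [60, 26, 36, 10, 0, 0, -0.3]]]}}

```text
clock: 1.1
ee_pos: [0.44, -0.1584, 0.3266]
tcp_rot: [3.137, 0.169, -0.0]
force: [0.2, -0.9, 0.4]
grip_width: 0.0551
grasp_force: 0.0
```

Measured (m): 
- Rest origin ≈ (.644,.098,.156).
- Straight grip centre ≈ (.636,.097,.166), slope 30°, yaw 5.8°.
- Contra centre ≈ (.510,-.3135,.029).
- Selector grip ≈ (.543,.225,.0855).

Checks: rest to selector is 137 mm laterally (138 expected), contra top is 41.5 mm (41 expected), and the bars stand at 16.7 mm (17 expected).

>>> {"op": "drive_tool", "data": {"targets": [[[60, 3, 4, 0, 0, 0, 0], [60, 6, 8, 0, 0, 0, 0], [60, 8, 12, 0, 0.01, -0.1, 0], [60, 10, 16, 0, 0.02, -0.2, 0], [60, 12, 19, 0, 0.03, -0.3, 0], [60, 14, 22, 0, 0.04, -0.4, 0], [60, 15, 24, 0, 0.053, -0.521, 0], [60, 16, 25, -2, 0.053, -0.521, 0], [60, 16.4, 25.2, -6, 0.053, -0.521, 0], [60, 16.4, 25.2, -8, 0.053, -0.521, 0]]]}}

```text
clock: 2.1
ee_pos: [0.6018, 0.0923, 0.2431]
tcp_rot: [-3.008, -0.164, -0.799]
force: [-0.7, -0.4, -0.6]
grip_width: 0.0551
grasp_force: 0.0
```

```bash
cat > t.py <<'E'
import sys,numpy as np
from scipy.spatial.transform import Rotation as Q
from cell import arm
psi=np.radians(5.8)
def fr(a,psi=psi):  # columns: up-slope, left, normal for slope a
    ex=np.array([np.cos(psi)*np.cos(a),np.sin(psi)*np.cos(a),np.sin(a)]);ey=np.array([-np.sin(psi),np.cos(psi),0]);return np.c_[ex,ey,np.cross(ex,ey)]
def tool(F): return np.c_[F[:,0],-F[:,1],-F[:,2]]
def go(p,Rt,s=None):
    s=s or arm.get_state();Rc=Q.from_rotvec(s["tcp_rot"])
    print("t %.2f"%s["clock"],"at",s["ee_pos"].round(4),"shift cm",((p-s["ee_pos"])*100).round(2),"turn",(Q.from_matrix(Rt)*Rc.inv()).as_rotvec().round(3),"F",s["force"].round(1),"w %.4f g %.1f"%(s["grip_width"],s["grasp_force"]),"q",s["qpos"].round(2))
REST=np.array([.6436,.0977,.1564]);SM=np.array([.6358,.0969,.1658]);F=fr(np.pi/6)
E
python3 - <<'E'
from t import *
go(SM-.016*F[:,2],tool(F));go(SM+.064*F[:,2],tool(F));print(F)
E
```

```text
t 2.10 at [0.6018 0.0923 0.2431] shift cm [ 4.2   0.54 -9.12] turn [ 0.003 -0.004 -0.007] F [-0.7 -0.4 -0.6] w 0.0551 g 0.0 q [-0.    0.23  1.76  0.09  0.64  1.41]
t 2.10 at [0.6018 0.0923 0.2431] shift cm [ 0.22  0.13 -2.19] turn [ 0.003 -0.004 -0.007] F [-0.7 -0.4 -0.6] w 0.0551 g 0.0 q [-0.    0.23  1.76  0.09  0.64  1.41]
[[ 0.86159197 -0.1010563  -0.49744035]
 [ 0.08751732  0.99488071 -0.05052815]
 [ 0.5         0.          0.8660254 ]]
```

>>> {"op": "drive_tool", "data": {"targets": [[[60, 0.2, 0.1, -2, 0, 0, 0], [60, 1.2, 0.2, -4, 0, 0, 0], [60, 2.2, 0.3, -6, 0, 0, 0], [60, 3, 0.4, -7.4, 0, 0, 0], [60, 3.6, 0.5, -8.4, 0, 0, 0], [60, 4.2, 0.5, -9.1, 0, 0, 0], [60, 4.2, 0.5, -9.1, 0, 0, 0], [60, 4.2, 0.5, -9.1, 0, 0, 0], [60, 4.2, 0.5, -9.1, 0, 0, 0], [60, 4.2, 0.5, -9.1, 0, 0, 0]]]}}

```text
clock: 3.1
ee_pos: [0.6454, 0.0966, 0.1566]
tcp_rot: [-3.006, -0.162, -0.808]
force: [-0.2, 0.2, 0.2]
grip_width: 0.0547
grasp_force: 0.0
```

Run:
```python
from t import *
from h import *
go(SM-.016*F[:,2],tool(F))
T=arm.capture("top");S=arm.capture("scene")
cv2.imwrite("pics/g1.png",np.hstack([cv2.resize(crop(T,190,110,290,210,4),(400,400)),cv2.resize(crop(S,355,165,455,265,4),(400,400))]))
```

```text
t 3.10 at [0.6454 0.0966 0.1566] shift cm [-0.16  0.11 -0.47] turn [ 0.003  0.002 -0.006] F [-0.2  0.2  0.2] w 0.0547 g 0.0 q [0.01 0.41 1.77 0.11 0.44 1.39]
```

View pics/g1.png

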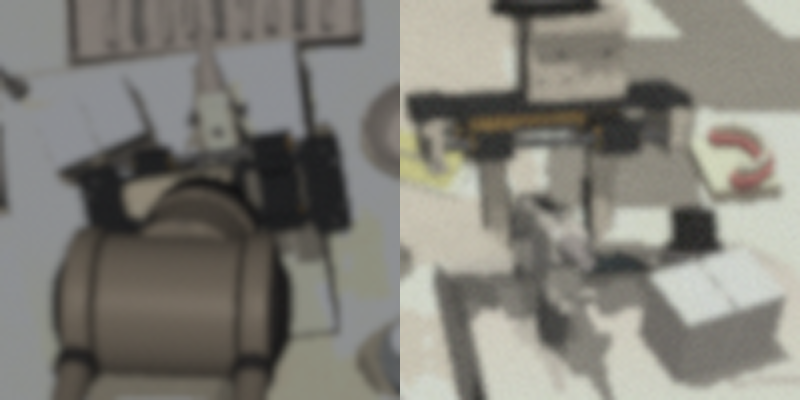

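The picture shows the fingers straddling the straight grip between the saddles, at about (215,130) in the left half and (545,220) in the right. I'll correct by a few millimetres, close and lift square to the slope.

>>> {"op": "drive_tool", "data": {"targets": [[[60, -0.2, 0.1, -0.4, 0, 0, 0], [60, -0.2, 0.1, -0.4, 0, 0, 0], [25, -0.2, 0.1, -0.4, 0, 0, 0], [20, -0.2, 0.1, -0.4, 0, 0, 0], [15, -0.2, 0.1, -0.4, 0, 0, 0], [15, -0.2, 0.1, -0.4, 0, 0, 0], [15, -0.2, 0.1, -0.4, 0, 0, 0], [15, -0.2, 0.1, -0.4, 0, 0, 0], [15, -0.2, 0.1, -0.4, 0, 0, 0], [15, -0.2, 0.1, -0.4, 0, 0, 0]]]}}

```text
clock: 4.2
ee_pos: [0.6432, 0.0977, 0.1517]
tcp_rot: [-3.007, -0.162, -0.806]
force: [-1.2, -0.1, 0.0]
grip_width: 0.0257
grasp_force: 30.0
```

Run:
```python
from t import *
go(SM-.016*F[:,2],tool(F))
```

```text
t 4.20 at [0.6432 0.0977 0.1517] shift cm [0.05 0.   0.02] turn [ 0.003  0.    -0.006] F [-1.2 -0.1  0. ] w 0.0257 g 30.0 q [0.01 0.42 1.78 0.11 0.43 1.39]
```

>>> {"op": "drive_tool", "data": {"targets": [[[15, -0.3, 0, 0.5, 0, 0, 0], [15, -0.9, -0.1, 1.5, 0, 0, 0], [15, -1.7, -0.2, 3, 0, 0, 0], [15, -2.9, -0.3, 5, 0, 0, 0], [15, -4, -0.4, 8, 0, 0, 0], [15, -4.5, -1, 12, 0, 0, 0], [15, -5, -2, 16, 0, 0, 0], [15, -5, -5, 18, 0, 0, 0], [15, -6, -9, 18, 0, 0, 0], [15, -7, -13, 18, 0, 0.1, 0]]]}}

```text
clock: 5.2
ee_pos: [0.5695, -0.0322, 0.3316]
tcp_rot: [-3.038, -0.162, -0.648]
force: [1.1, 0.7, -2.1]
grip_width: 0.0258
grasp_force: 30.0
```

```bash
cat >> t.py <<'E'
FT=fr(0,.0445)
def tray(x,y,z): return np.array([.533,-.287,z])+FT[:,0]*x+FT[:,1]*y
E
python3 - <<'E'
from t import *
go(tray(-.02,.05,.12),tool(FT))
E
```

```text
t 5.20 at [ 0.5695 -0.0322  0.3316] shift cm [ -5.87 -20.57 -21.16] turn [-0.041  0.419 -0.061] F [ 1.1  0.7 -2.1] w 0.0258 g 30.0 q [-0.28  0.14  1.59  0.19  1.04  1.12]
```

>>> {"op": "drive_tool", "data": {"targets": [[[15, -1, -4, 0, 0, 0.1, 0], [15, -2, -8, 0, -0.02, 0.2, -0.02], [15, -4, -12, 0, -0.03, 0.3, -0.04], [15, -5, -16, -1, -0.04, 0.42, -0.06], [15, -6, -19, -4, -0.04, 0.42, -0.06], [15, -6.2, -20.6, -8, -0.04, 0.42, -0.06], [15, -6.2, -20.6, -12, -0.04, 0.42, -0.06], [15, -6.2, -20.6, -16, -0.04, 0.42, -0.06], [15, -6.2, -20.6, -20, -0.04, 0.42, -0.06], [15, -6.2, -20.6, -23, -0.04, 0.42, -0.06]]]}}

```text
clock: 6.2
ee_pos: [0.51, -0.2378, 0.1001]
tcp_rot: [-3.141, -0.069, -0.001]
force: [-0.3, -0.2, -1.5]
grip_width: 0.0257
grasp_force: 30.0
```

Run:
```python
from t import *
from h import *
go(tray(-.02,.05,.02),tool(FT))
T=arm.capture("top");S=arm.capture("scene")
go(tray(-.02,.05,.02),tool(FT))
pickle.dump({"top":T,"scene":S},open("c1.pkl","wb"))
cv2.imwrite("pics/g2.png",np.hstack([cv2.resize(crop(T,310,130,420,240,4),(400,400)),cv2.resize(crop(S,215,175,315,275,4),(400,400))]))
```

```text
t 6.20 at [ 0.51   -0.2378  0.1001] shift cm [ 0.08 -0.01 -8.01] turn [-0.     0.001  0.   ] F [-0.3 -0.2 -1.5] w 0.0257 g 30.0 q [-0.57  0.54  1.59  0.    1.02  0.95]
t 6.30 at [ 0.5085 -0.2368  0.0984] shift cm [ 0.23 -0.11 -7.84] turn [-0.004 -0.005  0.   ] F [ 0.2  0.1 -1.5] w 0.0259 g 30.0 q [-0.57  0.54  1.59  0.    1.02  0.95]
```

View pics/g2.png

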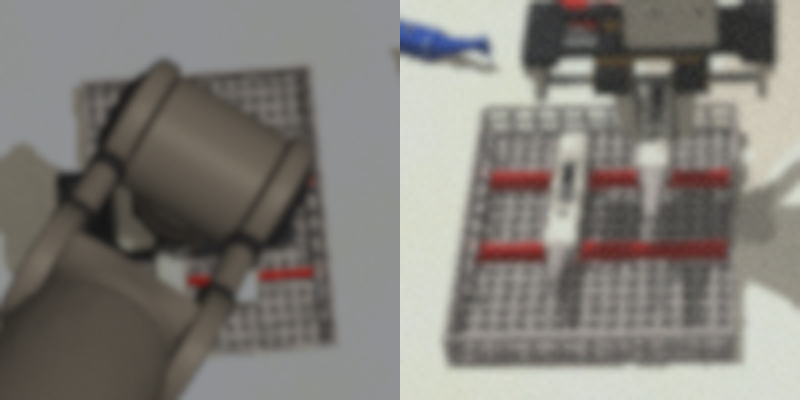

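The straight handpiece is held level above the tray's left half, with the contra-angle untouched beside it (570,190 in the right half). Lowering.

>>> {"op": "drive_tool", "data": {"targets": [[[15, 0.2, -0.1, -2, 0, 0, 0], [15, 0.2, -0.1, -4, 0, 0, 0], [15, 0.2, -0.1, -5.5, 0, 0, 0], [15, 0.2, -0.1, -6.5, 0, 0, 0], [15, 0.2, -0.1, -7.2, 0, 0, 0], [15, 0.2, -0.1, -7.6, 0, 0, 0], [15, 0.2, -0.1, -7.8, 0, 0, 0], [15, 0.2, -0.1, -8, 0, 0, 0], [15, 0.2, -0.1, -8.1, 0, 0, 0], [15, 0.2, -0.1, -8.2, 0, 0, 0]]]}}

```text
clock: 7.3
ee_pos: [0.5135, -0.2395, 0.02]
tcp_rot: [3.14, 0.07, 0.005]
force: [0.0, 0.2, -1.7]
grip_width: 0.026
grasp_force: 30.0
```

>>> {"op": "drive_tool", "data": {"targets": [[[15, 0, 0, -0.05, 0, 0, 0], [15, 0, 0, -0.1, 0, 0, 0], [15, 0, 0, -0.15, 0, 0, 0], [15, 0, 0, -0.2, 0, 0, 0], [15, 0, 0, -0.25, 0, 0, 0], [15, 0, 0, -0.3, 0, 0, 0], [15, 0, 0, -0.3, 0, 0, 0], [15, 0, 0, -0.3, 0, 0, 0], [15, 0, 0, -0.3, 0, 0, 0], [15, 0, 0, -0.3, 0, 0, 0]]]}}

```text
clock: 8.3
ee_pos: [0.5133, -0.2394, 0.0168]
tcp_rot: [3.14, 0.07, 0.004]
force: [0.1, -0.1, -2.4]
grip_width: 0.0254
grasp_force: 30.0
```

>>> {"op": "drive_tool", "data": {"targets": [[[15, 0, 0, -0.05, 0, 0, 0], [15, 0, 0, -0.1, 0, 0, 0], [15, 0, 0, -0.15, 0, 0, 0], [15, 0, 0, -0.2, 0, 0, 0], [15, 0, 0, -0.2, 0, 0, 0], [15, 0, 0, -0.25, 0, 0, 0], [15, 0, 0, -0.25, 0, 0, 0], [15, 0, 0, -0.3, 0, 0, 0], [15, 0, 0, -0.3, 0, 0, 0], [15, 0, 0, -0.3, 0, 0, 0]]]}}

```text
clock: 9.3
ee_pos: [0.5133, -0.2394, 0.0138]
tcp_rot: [3.14, 0.07, 0.004]
force: [0.3, -0.2, -1.7]
grip_width: 0.0255
grasp_force: 30.0
```

>>> {"op": "drive_tool", "data": {"targets": [[[15, 0, 0, -0.04, 0, 0, 0], [15, 0, 0, -0.08, 0, 0, 0], [15, 0, 0, -0.12, 0, 0, 0], [15, 0, 0, -0.16, 0, 0, 0], [15, 0, 0, -0.2, 0, 0, 0], [15, 0, 0, -0.2, 0, 0, 0], [15, 0, 0, -0.2, 0, 0, 0], [15, 0, 0, -0.2, 0, 0, 0], [15, 0, 0, -0.2, 0, 0, 0], [15, 0, 0, -0.2, 0, 0, 0]]]}}

```text
clock: 10.3
ee_pos: [0.5134, -0.2394, 0.0136]
tcp_rot: [3.139, 0.07, 0.005]
force: [-5.8, 1.8, 15.1]
grip_width: 0.0256
grasp_force: 30.0
```

Contact at TCP z≈.0135. I'll ease off, then release.

>>> {"op": "drive_tool", "data": {"targets": [[[15, 0, 0, 0.1, 0, 0, 0], [15, 0, 0, 0.15, 0, 0, 0], [20, 0, 0, 0.15, 0, 0, 0], [30, 0, 0, 0.15, 0, 0, 0], [40, 0, 0, 0.15, 0, 0, 0], [46, 0, 0, 0.15, 0, 0, 0], [46, 0, 0, 0.15, 0, 0, 0], [46, 0, 0, 1, 0, 0, 0], [46, 0, 0, 3, 0, 0, 0], [46, 0, 0, 6, 0, 0, 0]]]}}

```text
clock: 11.3
ee_pos: [0.5124, -0.2388, 0.0715]
tcp_rot: [-3.14, -0.07, 0.0]
force: [0.4, -0.4, 0.4]
grip_width: 0.0422
grasp_force: 0.0
```

Run:
```python
from t import *
F2=fr(0,.024);C=np.array([.510,-.3135,0])
go(C+[0,0,.015],tool(F2))
```

```text
t 11.30 at [ 0.5124 -0.2388  0.0715] shift cm [-0.24 -7.47 -5.65] turn [-0.001 -0.    -0.02 ] F [ 0.4 -0.4  0.4] w 0.0422 g 0.0 q [-0.57  0.58  1.61  0.    0.96  0.95]
```

>>> {"op": "drive_tool", "data": {"targets": [[[46, 0, -1, 2, 0, 0, -0.02], [46, 0, -4, 2, 0, 0, -0.02], [46, -0.2, -7, 2, 0, 0, -0.02], [46, -0.2, -7.5, 1, 0, 0, -0.02], [46, -0.2, -7.5, 0, 0, 0, -0.02], [46, -0.2, -7.5, 0, 0, 0, -0.02], [46, -0.2, -7.5, 0, 0, 0, -0.02], [46, -0.2, -7.5, 0, 0, 0, -0.02], [46, -0.2, -7.5, 0, 0, 0, -0.02], [46, -0.2, -7.5, 0, 0, 0, -0.02]]]}}

```text
clock: 12.3
ee_pos: [0.5115, -0.3141, 0.0721]
tcp_rot: [3.14, 0.039, 0.005]
force: [1.2, 0.7, -0.7]
grip_width: 0.0423
grasp_force: 0.0
```

Run:
```python
from t import *
from h import *
F2=fr(0,.024);C=np.array([.510,-.3135,0]);go(C+[0,0,.015],tool(F2))
S=arm.capture("scene");W=cloud(S);x,y,z=[W[...,i] for i in range(3)];c=S["color"].astype(int)
for y0 in(-.24,-.312):
    m=(x>.42)&(x<.69)&(np.abs(y-y0)<.028)&(z>.03)&(z<.056)&(c[...,0]-c[...,1]<25);P=W[m]
    for lo in np.arange(.42,.68,.02):
        q=P[(P[:,0]>=lo)&(P[:,0]<lo+.02)]
        if len(q):print("  %.2f y %.4f..%.4f z %.4f n %d"%(lo,q[:,1].min(),q[:,1].max(),np.median(q[:,2]),len(q)))
cv2.imwrite("pics/g3.png",crop(S,215,175,315,275,5))
```

```text
t 12.30 at [ 0.5115 -0.3141  0.0721] shift cm [-0.15  0.06 -5.71] turn [ 0.001  0.003 -0.001] F [ 1.2  0.7 -0.7] w 0.0423 g 0.0 q [-0.68  0.63  1.5   0.    1.01  0.87]
  0.44 y -0.2538..-0.2275 z 0.0407 n 17
  0.46 y -0.2531..-0.2288 z 0.0417 n 32
  0.48 y -0.2508..-0.2275 z 0.0430 n 31
  0.50 y -0.2495..-0.2259 z 0.0421 n 37
  0.52 y -0.2506..-0.2247 z 0.0418 n 40
  0.54 y -0.2494..-0.2258 z 0.0419 n 35
  0.56 y -0.2469..-0.2246 z 0.0407 n 43
  0.58 y -0.2425..-0.2269 z 0.0372 n 31
  0.60 y -0.2413..-0.2288 z 0.0346 n 20
  0.62 y -0.2363..-0.2299 z 0.0336 n 3
  0.64 y -0.2452..-0.2150 z 0.0318 n 3
  0.66 y -0.2680..-0.2148 z 0.0328 n 24
  0.44 y -0.3234..-0.3032 z 0.0411 n 16
  0.46 y -0.3264..-0.3014 z 0.0417 n 30
  0.48 y -0.3233..-0.3005 z 0.0427 n 35
  0.50 y -0.3262..-0.3001 z 0.0419 n 34
  0.52 y -0.3240..-0.2993 z 0.0421 n 38
  0.54 y -0.3245..-0.2989 z 0.0414 n 39
  0.56 y -0.3222..-0.2982 z 0.0406 n 40
  0.58 y -0.3177..-0.3021 z 0.0424 n 23
  0.60 y -0.3153..-0.3046 z 0.0480 n 13
  0.62 y -0.3155..-0.3045 z 0.0459 n 17
  0.66 y -0.3371..-0.2862 z 0.0327 n 27
```

View pics/g3.png

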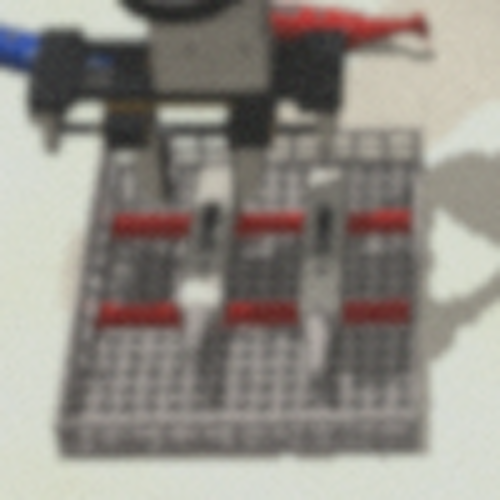

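The straight handpiece lies flat on both bars at (325,250), keys up. The fingers straddle the contra-angle at (210,230). Descending to grasp it.

>>> {"op": "drive_tool", "data": {"targets": [[[46, 0, 0.1, -2, 0, 0, 0], [46, 0, 0.1, -4, 0, 0, 0], [46, 0, 0.1, -5, 0, 0, 0], [46, 0, 0.1, -5.6, 0, 0, 0], [46, 0, 0.1, -5.6, 0, 0, 0], [30, 0, 0.1, -5.6, 0, 0, 0], [20, 0, 0.1, -5.6, 0, 0, 0], [15, 0, 0.1, -5.6, 0, 0, 0], [15, 0, 0.1, -5.6, 0, 0, 0], [15, 0, 0.1, -5.6, 0, 0, 0]]]}}

```text
clock: 13.35
ee_pos: [0.5117, -0.3137, 0.0165]
tcp_rot: [3.139, 0.038, 0.006]
force: [-1.3, 0.3, 6.0]
grip_width: 0.0256
grasp_force: 30.0
```

>>> {"op": "drive_tool", "data": {"targets": [[[15, 0, 0, 0, 0, 0, 0], [15, 0, 0, 0.5, 0, 0, 0], [15, 0, 0, 2, 0, 0, 0], [15, 0, 0, 5, 0, 0, 0], [15, 0, 0, 9, 0, 0, 0], [15, 0, 0, 14, 0, 0, 0], [15, 0, 0, 19, 0, 0, 0], [15, 0, 0, 23, 0, 0, 0], [15, 0, 0, 26, 0, 0, 0], [15, 0, 0, 28, 0, 0, 0]]]}}

```text
clock: 14.35
ee_pos: [0.5114, -0.3134, 0.2985]
tcp_rot: [3.139, 0.038, 0.007]
force: [0.7, 0.1, -1.5]
grip_width: 0.026
grasp_force: 30.0
```

Run:
```python
from t import *
go(REST+.1*F[:,2],tool(F))
```

```text
t 14.35 at [ 0.5114 -0.3134  0.2985] shift cm [ 8.25 40.6  -5.55] turn [ 0.035 -0.518  0.076] F [ 0.7  0.1 -1.5] w 0.0260 g 30.0 q [-0.68  0.44  1.18  0.    1.52  0.87]
```

>>> {"op": "drive_tool", "data": {"targets": [[[15, 1, 4, 2, 0, 0, 0], [15, 2, 8, 2, 0, 0, 0], [15, 3, 12, 2, 0, 0, 0], [15, 4, 16, 2, 0, 0, 0.02], [15, 5, 20, 2, 0, 0, 0.04], [15, 6, 24, 2, 0, 0, 0.06], [15, 7, 28, 2, 0, 0, 0.076], [15, 8, 32, 2, 0.01, -0.12, 0.076], [15, 9, 36, 2, 0.02, -0.25, 0.076], [15, 10, 39, 1, 0.03, -0.38, 0.076]]]}}

```text
clock: 15.35
ee_pos: [0.6119, 0.0791, 0.3073]
tcp_rot: [-3.052, -0.156, -0.604]
force: [1.2, 0.4, -1.4]
grip_width: 0.0259
grasp_force: 30.0
```

```bash
cat >> t.py <<'E'
CS=np.array([.6355,.0969,.1650])
def seat(s,n): return CS+(s+.0013)*F[:,0]+(n-.0125)*F[:,2]
E
python3 - <<'E'
from t import *
go(seat(.003,.06),tool(F))
E
```

```text
t 15.35 at [0.6119 0.0791 0.3073] shift cm [ 0.37  1.58 -9.9 ] turn [ 0.008 -0.132 -0.003] F [ 1.2  0.4 -1.4] w 0.0259 g 30.0 q [-0.02  0.25  1.5   0.06  1.01  1.42]
```

>>> {"op": "drive_tool", "data": {"targets": [[[15, 0.3, 1.6, -2, 0.01, -0.13, 0], [15, 0.3, 1.6, -5, 0.01, -0.13, 0], [15, 0.3, 1.6, -8, 0.01, -0.13, 0], [15, 0.3, 1.6, -10, 0.01, -0.13, 0], [15, 0.3, 1.6, -10, 0.01, -0.13, 0], [15, 0.3, 1.6, -10, 0.01, -0.13, 0], [15, 0.3, 1.6, -10, 0.01, -0.13, 0], [15, 0.3, 1.6, -10, 0.01, -0.13, 0], [15, 0.3, 1.6, -10, 0.01, -0.13, 0], [15, 0.3, 1.6, -10, 0.01, -0.13, 0]]]}}

```text
clock: 16.35
ee_pos: [0.6145, 0.0926, 0.2064]
tcp_rot: [-3.008, -0.154, -0.792]
force: [1.2, 0.3, -0.8]
grip_width: 0.0258
grasp_force: 30.0
```

Run:
```python
from t import *
go(seat(.003,.06),tool(F));go(seat(.003,.02),tool(F));go(seat(.003,.004),tool(F))
from h import *
T=arm.capture("top");S=arm.capture("scene")
cv2.imwrite("pics/g4.png",np.hstack([cv2.resize(crop(T,190,110,290,210,4),(400,400)),cv2.resize(crop(S,355,165,455,265,4),(400,400))]))
```

```text
t 16.35 at [0.6145 0.0926 0.2064] shift cm [0.11 0.23 0.19] turn [-0.001 -0.009 -0.001] F [ 1.2  0.3 -0.8] w 0.0258 g 30.0 q [-0.    0.3   1.78  0.1   0.56  1.4 ]
t 16.35 at [0.6145 0.0926 0.2064] shift cm [ 2.1   0.43 -3.27] turn [-0.001 -0.009 -0.001] F [ 1.2  0.3 -0.8] w 0.0258 g 30.0 q [-0.    0.3   1.78  0.1   0.56  1.4 ]
t 16.35 at [0.6145 0.0926 0.2064] shift cm [ 2.9   0.51 -4.66] turn [-0.001 -0.009 -0.001] F [ 1.2  0.3 -0.8] w 0.0258 g 30.0 q [-0.    0.3   1.78  0.1   0.56  1.4 ]
```

View pics/g4.png

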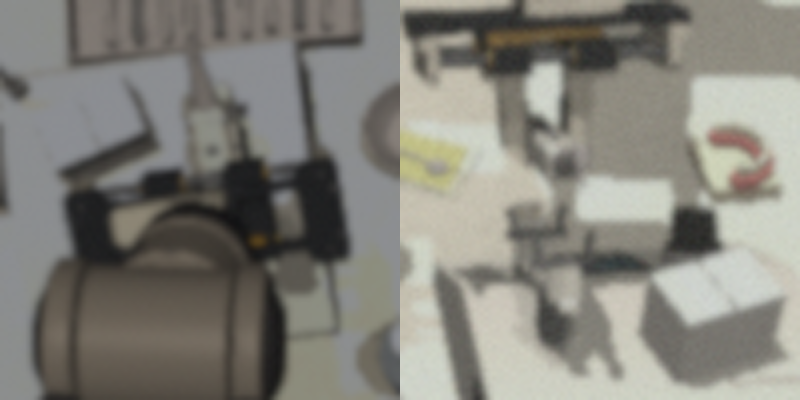

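The contra-angle is held, head up-slope, in line above the empty rest. Moving to hover 20 mm above the seat.

>>> {"op": "drive_tool", "data": {"targets": [[[15, 0.6, 0.3, -1, 0, -0.01, 0], [15, 1.3, 0.4, -2, 0, -0.01, 0], [15, 1.9, 0.4, -3, 0, -0.01, 0], [15, 2.1, 0.4, -3.3, 0, -0.01, 0], [15, 2.1, 0.4, -3.3, 0, -0.01, 0], [15, 2.1, 0.4, -3.3, 0, -0.01, 0], [15, 2.1, 0.4, -3.3, 0, -0.01, 0], [15, 2.1, 0.4, -3.3, 0, -0.01, 0], [15, 2.1, 0.4, -3.3, 0, -0.01, 0], [15, 2.1, 0.4, -3.3, 0, -0.01, 0]]]}}

```text
clock: 17.45
ee_pos: [0.6353, 0.0967, 0.173]
tcp_rot: [-3.004, -0.154, -0.806]
force: [-0.4, 0.5, -0.5]
grip_width: 0.0255
grasp_force: 30.0
```

Run:
```python
from t import *
go(seat(.003,.02),tool(F));go(seat(.003,.002),tool(F))
```

```text
t 17.45 at [0.6353 0.0967 0.173 ] shift cm [0.02 0.02 0.07] turn [-0.001  0.001 -0.001] F [-0.4  0.5 -0.5] w 0.0255 g 30.0 q [0.01 0.37 1.77 0.11 0.47 1.4 ]
t 17.45 at [0.6353 0.0967 0.173 ] shift cm [ 0.91  0.11 -1.49] turn [-0.001  0.001 -0.001] F [-0.4  0.5 -0.5] w 0.0255 g 30.0 q [0.01 0.37 1.77 0.11 0.47 1.4 ]
```

>>> {"op": "drive_tool", "data": {"targets": [[[15, 0.12, 0.02, -0.2, 0, 0, 0], [15, 0.25, 0.03, -0.4, 0, 0, 0], [15, 0.37, 0.04, -0.6, 0, 0, 0], [15, 0.48, 0.06, -0.8, 0, 0, 0], [15, 0.6, 0.07, -1, 0, 0, 0], [15, 0.7, 0.08, -1.15, 0, 0, 0], [15, 0.78, 0.1, -1.28, 0, 0, 0], [15, 0.85, 0.1, -1.4, 0, 0, 0], [15, 0.9, 0.1, -1.48, 0, 0, 0], [15, 0.9, 0.1, -1.48, 0, 0, 0]]]}}

```text
clock: 18.45
ee_pos: [0.6443, 0.0976, 0.1578]
tcp_rot: [-3.005, -0.154, -0.805]
force: [-0.2, -0.1, -1.3]
grip_width: 0.026
grasp_force: 30.0
```

Run:
```python
from t import *
s=arm.get_state();go(seat(.003,0),tool(F));print("rest-frame force",F.T@s["force"],s["moment"],"offset from seat mm",F.T@(s["ee_pos"]-seat(0,0))*1000)
```

```text
t 18.45 at [0.6443 0.0976 0.1578] shift cm [ 0.12  0.03 -0.15] turn [-0.001 -0.    -0.001] F [-0.2 -0.1 -1.3] w 0.0260 g 30.0 q [0.01 0.41 1.77 0.11 0.45 1.39]
rest-frame force [-0.84131935 -0.08021411 -1.04979863] [-0.03104471  0.43678336  0.022555  ] offset from seat mm [ 2.70641087 -0.17268476  1.85964757]
```

Lower the last 2 mm slowly.

>>> {"op": "drive_tool", "data": {"targets": [[[15, 0.02, 0, -0.04, 0, 0, 0], [15, 0.04, 0, -0.08, 0, 0, 0], [15, 0.06, 0.01, -0.11, 0, 0, 0], [15, 0.08, 0.01, -0.14, 0, 0, 0], [15, 0.1, 0.01, -0.17, 0, 0, 0], [15, 0.1, 0.01, -0.17, 0, 0, 0], [15, 0.1, 0.01, -0.17, 0, 0, 0], [15, 0.1, 0.01, -0.17, 0, 0, 0], [15, 0.1, 0.01, -0.17, 0, 0, 0], [15, 0.1, 0.01, -0.17, 0, 0, 0]]]}}

```text
clock: 19.45
ee_pos: [0.6452, 0.0977, 0.1563]
tcp_rot: [-3.005, -0.154, -0.805]
force: [-2.4, -0.1, 0.7]
grip_width: 0.0255
grasp_force: 30.0
```

```bash
cat >> t.py <<'E'
def chk():
    s=arm.get_state();go(seat(0,0),tool(F),s);print("rest-frame force",(F.T@s["force"]).round(1),"offset from seat mm",(F.T@(s["ee_pos"]-seat(0,0))*1000).round(2))
E
python3 -c "from t import *;chk()"
```

```text
t 19.45 at [0.6452 0.0977 0.1563] shift cm [-0.24 -0.01 -0.15] turn [-0.001  0.    -0.001] F [-2.4 -0.1  0.7] w 0.0255 g 30.0 q [0.01 0.41 1.77 0.11 0.44 1.39]
rest-frame force [-1.7  0.1  1.8] offset from seat mm [ 2.8  -0.16  0.06]
```

Light contact on the saddles. Now slide down-slope to the toe stop.

>>> {"op": "drive_tool", "data": {"targets": [[[15, -0.04, 0, -0.03, 0, 0, 0], [15, -0.09, -0.01, -0.05, 0, 0, 0], [15, -0.13, -0.01, -0.08, 0, 0, 0], [15, -0.17, -0.02, -0.1, 0, 0, 0], [15, -0.17, -0.02, -0.1, 0, 0, 0], [15, -0.17, -0.02, -0.1, 0, 0, 0], [15, -0.17, -0.02, -0.1, 0, 0, 0], [15, -0.17, -0.02, -0.1, 0, 0, 0], [15, -0.17, -0.02, -0.1, 0, 0, 0], [15, -0.17, -0.02, -0.1, 0, 0, 0]]]}}

```text
clock: 20.45
ee_pos: [0.6437, 0.0975, 0.1554]
tcp_rot: [-3.004, -0.154, -0.806]
force: [0.2, -0.6, 2.3]
grip_width: 0.026
grasp_force: 30.0
```

```bash
python3 -c "from t import *;chk()"
```

```text
t 20.45 at [0.6437 0.0975 0.1554] shift cm [-0.09  0.01 -0.05] turn [-0.001  0.    -0.001] F [ 0.2 -0.6  2.3] w 0.0260 g 30.0 q [0.01 0.41 1.77 0.11 0.44 1.39]
rest-frame force [ 1.2 -0.6  2. ] offset from seat mm [ 1.   -0.22  0.05]
```

>>> {"op": "drive_tool", "data": {"targets": [[[15, -0.04, 0, -0.03, 0, 0, 0], [15, -0.09, -0.01, -0.05, 0, 0, 0], [15, -0.13, -0.01, -0.08, 0, 0, 0], [15, -0.13, -0.01, -0.08, 0, 0, 0], [15, -0.13, -0.01, -0.08, 0, 0, 0], [15, -0.13, -0.01, -0.08, 0, 0, 0], [15, -0.13, -0.01, -0.08, 0, 0, 0], [15, -0.13, -0.01, -0.08, 0, 0, 0], [15, -0.13, -0.01, -0.08, 0, 0, 0], [15, -0.13, -0.01, -0.08, 0, 0, 0]]]}}

```text
clock: 21.45
ee_pos: [0.6423, 0.0974, 0.1545]
tcp_rot: [-3.004, -0.154, -0.806]
force: [-0.7, 0.3, 3.2]
grip_width: 0.0257
grasp_force: 30.0
```

```bash
python3 -c "from t import *;chk()"
```

```text
t 21.45 at [0.6423 0.0974 0.1545] shift cm [0.05 0.02 0.03] turn [-0.001  0.    -0.001] F [-0.7  0.3  3.2] w 0.0257 g 30.0 q [0.01 0.41 1.78 0.11 0.44 1.39]
rest-frame force [1.1 0.4 3.1] offset from seat mm [-0.64 -0.15  0.02]
```

>>> {"op": "drive_tool", "data": {"targets": [[[15, -0.04, 0, -0.03, 0, 0, 0], [15, -0.09, -0.01, -0.05, 0, 0, 0], [15, -0.13, -0.01, -0.08, 0, 0, 0], [15, -0.13, -0.01, -0.08, 0, 0, 0], [15, -0.13, -0.01, -0.08, 0, 0, 0], [15, -0.13, -0.01, -0.08, 0, 0, 0], [15, -0.13, -0.01, -0.08, 0, 0, 0], [15, -0.13, -0.01, -0.08, 0, 0, 0], [15, -0.13, -0.01, -0.08, 0, 0, 0], [15, -0.13, -0.01, -0.08, 0, 0, 0]]]}}

```text
clock: 22.45
ee_pos: [0.6414, 0.0973, 0.154]
tcp_rot: [-3.004, -0.154, -0.807]
force: [4.6, 0.3, 4.1]
grip_width: 0.0258
grasp_force: 30.0
```

```bash
python3 -c "from t import *;chk()"
```

```text
t 22.45 at [0.6414 0.0973 0.154 ] shift cm [0.14 0.03 0.08] turn [-0.001  0.001 -0.001] F [4.6 0.3 4.1] w 0.0258 g 30.0 q [0.01 0.41 1.78 0.11 0.43 1.39]
rest-frame force [ 6.  -0.2  1.3] offset from seat mm [-1.69 -0.18  0.01]
```

Toe contact found (6 N along the slope, tail at the stop). Release and back off square to the slope.

>>> {"op": "drive_tool", "data": {"targets": [[[18, 0, 0, 0, 0, 0, 0], [25, 0, 0, 0, 0, 0, 0], [35, 0, 0, 0, 0, 0, 0], [46, 0, 0, 0, 0, 0, 0], [46, 0, 0, 0, 0, 0, 0], [46, 0, 0, 0, 0, 0, 0], [46, -0.5, -0.1, 0.9, 0, 0, 0], [46, -1.5, -0.2, 2.6, 0, 0, 0], [46, -3, -0.3, 5.2, 0, 0, 0], [46, -5, -0.3, 9, 0, 0, 0]]]}}

```text
clock: 23.45
ee_pos: [0.5893, 0.094, 0.2429]
tcp_rot: [-3.006, -0.153, -0.799]
force: [-0.3, 0.3, 1.2]
grip_width: 0.0422
grasp_force: 0.0
```

>>> {"op": "drive_tool", "data": {"targets": [[[60, -5, -0.5, 2, 0, 0, 0], [60, -10, -1, 4, 0, 0, 0], [60, -14, -1, 5, 0, 0, 0], [60, -18, -1, 6, 0, 0, 0], [60, -22, -1, 6, 0, 0, 0], [60, -22, -1, 6, 0, 0, 0], [60, -22, -1, 6, 0, 0, 0], [60, -22, -1, 6, 0, 0, 0], [60, -22, -1, 6, 0, 0, 0], [60, -22, -1, 6, 0, 0, 0]]]}}

```text
clock: 24.45
ee_pos: [0.3715, 0.0843, 0.3032]
tcp_rot: [-3.005, -0.154, -0.803]
force: [0.1, 1.2, 0.1]
grip_width: 0.0549
grasp_force: 0.0
```

Run:
```python
from t import *
from h import *
T=arm.capture("top");S=arm.capture("scene");pickle.dump({"top":T,"scene":S},open("c2.pkl","wb"))
go(REST,tool(F))
cv2.imwrite("pics/g5.png",np.hstack([cv2.resize(crop(T,190,110,290,210,4),(400,400)),cv2.resize(crop(S,355,165,455,265,4),(400,400))]))
a=np.radians(35);K=fr(a);ey=K[:,1]
for n,c in (("scene",S),("top",T)):
    W=cloud(c);print("==",n)
    L=(W-CS)@F*1000;P=L[(np.abs(L[...,1])<28)&(np.abs(L[...,0])<130)&(L[...,2]>-25)&(L[...,2]<45)]
    for lo in range(-80,130,10):
        q=P[(P[:,0]>=lo)&(P[:,0]<lo+10)]
        if len(q):
            g=q[q[:,2]>np.percentile(q[:,2],95)-8];print("  s %d n %d y %.1f..%.1f z50 %.1f"%(lo,len(g),g[:,1].min(),g[:,1].max(),np.median(g[:,2])))
    P=P[P[:,2]>5];print("tail",np.sort(P[:,0])[:8].round(1))
    L=(W-[.5431,.2249,.0855])@K*1000
    m=(np.abs(L[...,0])<26)&(np.abs(L[...,1])<26)&(L[...,2]>6)&(L[...,2]<16);q=L[m]
    print("knob top n",len(q),"mean",q.mean(0).round(1),"min",q.min(0).round(1),"max",q.max(0).round(1),"circle",cv2.minEnclosingCircle(q[:,:2].astype(np.float32)))
    m=(np.abs(L[...,0])<45)&(np.abs(L[...,1])<45)&(L[...,2]<-20)&(L[...,2]>-36)&(np.hypot(L[...,0],L[...,1])>28);q=L[m];print("panel z",np.median(q[:,2]),np.polyfit(q[:,0],q[:,2],1))
```

```text
t 24.55 at [0.3713 0.0843 0.3032] shift cm [ 27.23   1.34 -14.68] turn [-0.001 -0.001 -0.001] F [-0.5  0.8  1. ] w 0.0549 g 0.0 q [-0.04 -0.3   2.09  0.1   0.84  1.38]
== scene
  s -70 n 1 y -9.7..-9.7 z50 11.0
  s -60 n 10 y -11.8..11.4 z50 12.8
  s -50 n 4 y -11.1..12.0 z50 12.3
  s -40 n 8 y -13.1..7.3 z50 13.9
  s -30 n 10 y -12.2..11.4 z50 13.9
  s -20 n 5 y -10.7..12.5 z50 12.6
  s -10 n 10 y -12.7..6.1 z50 13.6
  s 0 n 9 y -12.8..11.0 z50 12.7
  s 10 n 9 y -12.5..11.2 z50 12.4
  s 20 n 10 y -11.4..11.7 z50 13.2
  s 30 n 10 y -11.3..10.7 z50 12.7
  s 40 n 13 y -18.3..22.8 z50 12.0
  s 50 n 13 y -11.7..11.4 z50 12.3
  s 60 n 8 y -11.8..4.6 z50 9.3
  s 70 n 5 y -7.7..-2.8 z50 11.4
  s 80 n 6 y -6.2..-0.3 z50 12.0
  s 90 n 3 y -4.5..-2.0 z50 10.8
  s 100 n 6 y -4.8..2.3 z50 19.3
  s 110 n 12 y -4.6..3.8 z50 19.9
tail [-66.4 -57.8 -57.  -56.1 -56.  -54.1 -54.1 -53.5]
knob top n 28 mean [6.3 0.  9.5] min [-15.4 -13.5   6.1] max [17.4 16.  12.2] circle ((0.5257203578948975, 1.982944130897522), 17.98712730407715)
panel z -27.682135682670467 [-5.73098679e-03 -2.76322966e+01]
== top
  s
[... 255 characters left out ...]
y -14.3..10.6 z50 11.7
  s 0 n 27 y -14.1..11.4 z50 13.4
  s 10 n 27 y -12.5..10.3 z50 11.8
  s 20 n 24 y -13.4..11.5 z50 10.7
  s 30 n 26 y -12.6..12.2 z50 13.0
  s 40 n 27 y -13.9..20.5 z50 11.0
  s 50 n 28 y -12.5..11.9 z50 11.0
  s 60 n 22 y -11.9..9.9 z50 11.7
  s 70 n 18 y -10.4..7.3 z50 12.3
  s 80 n 17 y -8.7..6.5 z50 13.8
  s 90 n 13 y -6.3..4.5 z50 14.8
  s 100 n 11 y -6.5..4.3 z50 21.9
  s 110 n 7 y -6.4..2.4 z50 22.4
tail [-70.2 -64.8 -64.4 -64.4 -63.6 -63.1 -62.4 -61.6]
knob top n 63 mean [-1.1  0.1  9.2] min [-18.3 -15.9   6.1] max [16.2 14.  13.9] circle ((-1.1106091737747192, 1.4998646974563599), 17.498506546020508)
panel z -29.48042962178829 [-6.70254244e-03 -2.93566448e+01]
```

View pics/g5.png

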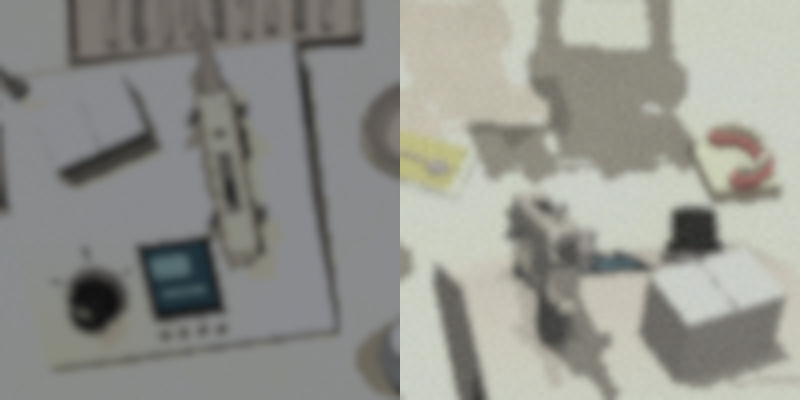

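The contra-angle lies seated on the rest, head at the upper end, tail at the toe (left half: 240,255 to 210,60). The knob is at (95,300), its pointer still left-up. Now the selector.

```bash
cat >> t.py <<'E'
K=fr(np.radians(35));G=np.array([.543,.2262,.0852])
def sel(th,n): # tool turned th deg about the axis, TCP n above the grip point
    return G+n*K[:,2],Q.from_rotvec(np.radians(th)*K[:,2]).as_matrix()@tool(K)
E
python3 - <<'E'
from t import *
print(K.round(3));go(*sel(120,.08));go(*sel(60,.08))
E
```

```text
[[ 0.815 -0.101 -0.571]
 [ 0.083  0.995 -0.058]
 [ 0.574  0.     0.819]]
t 24.55 at [0.3713 0.0843 0.3032] shift cm [ 12.6   13.73 -15.25] turn [-1.114 -0.168  1.766] F [-0.5  0.8  1. ] w 0.0549 g 0.0 q [-0.04 -0.3   2.09  0.1   0.84  1.38]
t 24.55 at [0.3713 0.0843 0.3032] shift cm [ 12.6   13.73 -15.25] turn [-0.552 -0.137  0.882] F [-0.5  0.8  1. ] w 0.0549 g 0.0 q [-0.04 -0.3   2.09  0.1   0.84  1.38]
```

>>> {"op": "drive_tool", "data": {"targets": [[[60, 0, 2, 0, -0.074, -0.011, 0.118], [60, 0, 4, 0, -0.149, -0.022, 0.235], [60, 0, 6, 0, -0.223, -0.034, 0.353], [60, 0, 8, 0, -0.297, -0.045, 0.471], [60, 0, 10, 0, -0.371, -0.056, 0.589], [60, 0, 12, 0, -0.446, -0.067, 0.706], [60, 2, 13.7, -1, -0.52, -0.078, 0.824], [60, 4, 13.7, -2, -0.594, -0.09, 0.942], [60, 6, 13.7, -3, -0.668, -0.101, 1.06], [60, 8, 13.7, -4, -0.743, -0.112, 1.177]]]}}

```text
clock: 25.55
ee_pos: [0.4519, 0.2217, 0.2627]
tcp_rot: [1.979, 1.84, 0.629]
force: [0.0, 0.6, 0.6]
grip_width: 0.0548
grasp_force: 0.0
```

Run:
```python
from t import *
go(*sel(120,.08))
```

```text
t 25.55 at [0.4519 0.2217 0.2627] shift cm [  4.55  -0.02 -11.2 ] turn [-0.368 -0.056  0.583] F [0.  0.6 0.6] w 0.0548 g 0.0 q [ 0.43  0.03  1.97 -0.35  0.62  0.73]
```

>>> {"op": "drive_tool", "data": {"targets": [[[60, 1, 0, -1, -0.074, -0.011, 0.118], [60, 2, 0, -3, -0.149, -0.022, 0.235], [60, 3, 0, -5, -0.223, -0.034, 0.353], [60, 4, 0, -8, -0.297, -0.045, 0.471], [60, 4.5, 0, -11.2, -0.368, -0.056, 0.583], [60, 4.5, 0, -11.2, -0.368, -0.056, 0.583], [60, 4.5, 0, -11.2, -0.368, -0.056, 0.583], [60, 4.5, 0, -11.2, -0.368, -0.056, 0.583], [60, 4.5, 0, -11.2, -0.368, -0.056, 0.583], [60, 4.5, 0, -11.2, -0.368, -0.056, 0.583]]]}}

```text
clock: 26.55
ee_pos: [0.4966, 0.2248, 0.1587]
tcp_rot: [1.194, 2.305, 0.437]
force: [0.6, -1.0, -0.4]
grip_width: 0.0554
grasp_force: 0.0
```

Run:
```python
from t import *
go(*sel(120,.08));go(*sel(120,-.010))
```

```text
t 26.55 at [0.4966 0.2248 0.1587] shift cm [ 0.08 -0.32 -0.8 ] turn [ 0.001 -0.004  0.01 ] F [ 0.6 -1.  -0.4] w 0.0554 g 0.0 q [ 0.38  0.25  2.07 -0.62  0.28  0.32]
t 26.55 at [0.4966 0.2248 0.1587] shift cm [ 5.21  0.2  -8.17] turn [ 0.001 -0.004  0.01 ] F [ 0.6 -1.  -0.4] w 0.0554 g 0.0 q [ 0.38  0.25  2.07 -0.62  0.28  0.32]
```

J5 is at its lower limit here with a full 35° lean, so I'll work out a feasible, less tilted grasp: closing line across the panel, tool leaning about that line.

```bash
cat > ik.py <<'E'
from t import *
from scipy.optimize import least_squares as LS
D=[([-1.309,.3427,1.525,0,1.2754],(.2081,-.4815,.2260)),([0,.23,1.76,.09,.64],(.6018,.0923,.2431)),([.01,.41,1.77,.11,.44],(.6454,.0966,.1566)),([-.57,.54,1.59,0,1.02],(.51,-.2378,.1001)),([-.68,.63,1.5,0,1.01],(.5115,-.3141,.0721)),([-.68,.44,1.18,0,1.52],(.5114,-.3134,.2985)),([-.02,.25,1.5,.06,1.01],(.6119,.0791,.3073)),([-.04,-.3,2.09,.1,.84],(.3713,.0843,.3032)),([.43,.03,1.97,-.35,.62],(.4519,.2217,.2627)),([.38,.25,2.07,-.62,.28],(.4966,.2248,.1587))]
def fk(k,q,s4=1):
    E=lambda a,v:Q.from_euler(a,v).as_matrix()
    R1=E('z',q[0]);R2=R1@E('y',q[1]);R3=R2@E('y',q[2]);R5=R3@E('z',s4*q[3])@E('y',q[4])
    p=R1@[k[0],0,k[1]]+R2@[0,0,k[2]]+R3@[k[5],0,k[3]]+R5@[0,0,k[4]]
    return p,R5
def fit():
    best=None
    for s4 in(1,-1):
        r=LS(lambda k:np.concatenate([fk(k,q,s4)[0]-p for q,p in D]),[0,.3,.35,.35,.25,0])
        if best is None or r.cost<best[0]: best=(r.cost,r.x,s4)
    return best
c,k,s4=fit()
lo=np.array([-2.53,-.77,.04,-1,-.2]);hi=np.array([2.53,2.02,2.7,4.14,2.66])
def ik(p,a,q0):
    f=lambda q:np.concatenate([(fk(k,q,s4)[0]-p)*10,fk(k,q,s4)[1][:,2]-a])
    r=LS(f,np.clip(q0,lo+1e-3,hi-1e-3),bounds=(lo,hi));return r.x,np.sqrt(2*r.cost)
def knob(phi,de,ng=.008,pull=0.):
    R=Q.from_rotvec(np.radians(phi)*K[:,2]).as_matrix()@Q.from_rotvec(np.radians(de)*K[:,1]).as_matrix()@tool(K)
    return G+(ng+pull)*K[:,2]+.019*R[:,2],R
E
python3 - <<'E'
from ik import *
print("rms",np.sqrt(2*c/len(D)/3),k.round(3),s4);s=arm.get_state();print(s["qpos"].round(3))
for de in(0,10,15,20,25):
  for phi in(60,30,0,-30,-60):
    o=[]
    for n in(.0,.06):
        p,R=knob(phi,de,.008+n);q,e=ik(p,R[:,2],[.35,.4,2.0,-.3,.4]);o.append((q.round(2),round(e,3)))
    # body corners nearest things
    p,R=knob(phi,de);B=p-R[:,2]*.066;c4=[B+R[:,1]*sy*.095+R[:,0]*sx*.0375 for sy in(1,-1) for sx in(1,-1)]
    print(de,phi,o,"j6~",end=" ");print([tuple(x.round(3)) for x in c4] if de in(15,20) else "")
E
```

```text
rms 0.04378128470895235 [0.012 0.204 0.489 0.376 0.292 0.036] 1
[ 0.38   0.25   2.073 -0.622  0.283  0.318]
0 60 [(array([ 0.49,  0.48,  1.99, -1.  ,  0.24]), np.float64(0.037)), (array([ 0.53,  0.34,  2.05, -0.95,  0.3 ]), np.float64(0.0))] j6~ 
0 30 [(array([ 0.49,  0.48,  1.99, -1.  ,  0.24]), np.float64(0.037)), (array([ 0.53,  0.34,  2.05, -0.95,  0.3 ]), np.float64(0.0))] j6~ 
0 0 [(array([ 0.49,  0.48,  1.99, -1.  ,  0.24]), np.float64(0.037)), (array([ 0.53,  0.34,  2.05, -0.95,  0.3 ]), np.float64(0.0))] j6~ 
0 -30 [(array([ 0.49,  0.48,  1.99, -1.  ,  0.24]), np.float64(0.037)), (array([ 0.53,  0.34,  2.05, -0.95,  0.3 ]), np.float64(0.0))] j6~ 
0 -60 [(array([ 0.49,  0.48,  1.99, -1.  ,  0.24]), np.float64(0.037)), (array([ 0.53,  0.34,  2.05, -0.95,  0.3 ]), np.float64(0.0))] j6~ 
10 60 [(array([ 0.56,  0.51,  1.91, -0.89,  0.47]), np.float64(0.0)), (array([ 0.6 ,  0.38,  1.95, -0.77,  0.55]), np.float64(0.0))] j6~ 
10 30 [(array([ 0.52,  0.5 ,  1.88, -0.64,  0.45]), np.float64(0.0)), (array([ 0.55,  0.37,  1.92, -0.56,  0.53]), np.float64(0.0))] j6~ 
10 0 [(array([ 0.47,
[... 4054 characters left out ...]
t64(0.292), np.float64(0.18))]
25 60 [(array([ 0.63,  0.59,  1.73, -0.72,  0.83]), np.float64(0.0)), (array([ 0.66,  0.48,  1.77, -0.68,  0.91]), np.float64(0.0))] j6~ 
25 30 [(array([ 0.53,  0.57,  1.67, -0.4 ,  0.82]), np.float64(0.0)), (array([ 0.56,  0.46,  1.72, -0.38,  0.89]), np.float64(0.0))] j6~ 
25 0 [(array([ 0.42,  0.55,  1.69, -0.08,  0.74]), np.float64(0.0)), (array([ 0.44,  0.43,  1.74, -0.08,  0.81]), np.float64(0.0))] j6~ 
25 -30 [(array([0.32, 0.52, 1.78, 0.29, 0.59]), np.float64(0.0)), (array([0.34, 0.39, 1.83, 0.25, 0.67]), np.float64(0.0))] j6~ 
25 -60 [(array([0.25, 0.5 , 1.92, 0.85, 0.43]), np.float64(0.0)), (array([0.26, 0.37, 1.96, 0.71, 0.48]), np.float64(0.0))] j6~
```

```bash
sed -i 's/R1@\[k\[0\],0,k\[1\]\]/R1@[k[0],k[6],k[1]]/; s/\[0,.3,.35,.35,.25,0\]/[0,.3,.35,.35,.25,0,.076]/' ik.py
python3 - <<'E'
from ik import *
print("rms",np.sqrt(2*c/len(D)/3),k.round(3),s4);s=arm.get_state();print(s["qpos"].round(3))
for de in(10,15,20,25):
  for phi in(60,30,0,-30,-60):
    o=[]
    for n in(.0,.06):
        p,R=knob(phi,de,.008+n);q,e=ik(p,R[:,2],[.35,.4,2.0,-.3,.4]);o.append((q.round(2),round(e,3)))
    print(de,phi,o)
E
```

```text
rms 0.001081787287703994 [-0.002  0.224  0.507  0.383  0.317  0.048  0.076] 1
[ 0.38   0.25   2.073 -0.622  0.283  0.318]
10 60 [(array([ 0.42,  0.5 ,  1.92, -0.89,  0.39]), np.float64(0.0)), (array([ 0.44,  0.37,  1.96, -0.75,  0.47]), np.float64(0.0))]
10 30 [(array([ 0.37,  0.49,  1.9 , -0.57,  0.38]), np.float64(0.0)), (array([ 0.39,  0.36,  1.94, -0.48,  0.47]), np.float64(0.0))]
10 0 [(array([ 0.31,  0.48,  1.91, -0.27,  0.34]), np.float64(0.0)), (array([ 0.33,  0.35,  1.95, -0.23,  0.43]), np.float64(0.0))]
10 -30 [(array([0.26, 0.47, 1.95, 0.07, 0.26]), np.float64(0.0)), (array([0.27, 0.33, 1.99, 0.03, 0.35]), np.float64(0.0))]
10 -60 [(array([0.22, 0.46, 2.01, 0.61, 0.16]), np.float64(0.0)), (array([0.23, 0.32, 2.05, 0.36, 0.25]), np.float64(0.0))]
15 60 [(array([ 0.45,  0.53,  1.86, -0.82,  0.52]), np.float64(0.0)), (array([ 0.48,  0.4 ,  1.9 , -0.73,  0.6 ]), np.float64(0.0))]
15 30 [(array([ 0.38,  0.51,  1.83, -0.48,  0.52]), np.float64(0.0)), (array([ 0.4 ,  0.39,  1.86, -0.43,  0.6 ]), np.float64(0.0))]
15 0 [(array([ 0.3 ,  0.49,  1.84, -0.15,  0.47]), np.float64(0.0)
[... 905 characters left out ...]
ray([0.12, 0.34, 2.01, 0.71, 0.46]), np.float64(0.0))]
25 60 [(array([ 0.51,  0.59,  1.73, -0.74,  0.77]), np.float64(0.0)), (array([ 0.54,  0.47,  1.77, -0.69,  0.84]), np.float64(0.0))]
25 30 [(array([ 0.4 ,  0.57,  1.68, -0.39,  0.78]), np.float64(0.0)), (array([ 0.42,  0.45,  1.72, -0.37,  0.86]), np.float64(0.0))]
25 0 [(array([ 0.28,  0.54,  1.7 , -0.05,  0.73]), np.float64(0.0)), (array([ 0.3 ,  0.42,  1.74, -0.05,  0.81]), np.float64(0.0))]
25 -30 [(array([0.16, 0.51, 1.79, 0.34, 0.63]), np.float64(0.0)), (array([0.17, 0.38, 1.83, 0.31, 0.71]), np.float64(0.0))]
25 -60 [(array([0.07, 0.49, 1.93, 0.88, 0.51]), np.float64(0.0)), (array([0.07, 0.36, 1.98, 0.77, 0.57]), np.float64(0.0))]
```

Good arm model (1 mm rms). I'll use a 13° lean off the knob axis, turning from φ=+35° to −25°.

Run:
```python
from ik import *
for f in(35,5,-25):
    p,R=knob(f,13);print(f,ik(p,R[:,2],[.35,.4,2.0,-.3,.4])[0].round(2))
go(*knob(35,13,.078))
```

```text
35 [ 0.39  0.51  1.86 -0.56  0.47]
5 [ 0.32  0.49  1.86 -0.24  0.43]
-25 [0.25 0.47 1.91 0.11 0.35]
t 26.55 at [0.4966 0.2248 0.1587] shift cm [ 0.99 -0.48 -2.68] turn [ 0.637  0.112 -1.341] F [ 0.6 -1.  -0.4] w 0.0554 g 0.0 q [ 0.38  0.25  2.07 -0.62  0.28  0.32]
```

>>> {"op": "drive_tool", "data": {"targets": [[[60, 0, 0, 3, 0.06, 0.01, -0.126], [60, 0, 0, 5, 0.12, 0.021, -0.252], [60, 0, 0, 5, 0.18, 0.032, -0.378], [60, 0, 0, 5, 0.24, 0.042, -0.505], [60, 0, 0, 5, 0.3, 0.053, -0.631], [60, 0, 0, 5, 0.36, 0.063, -0.757], [60, 0, 0, 5, 0.42, 0.074, -0.883], [60, 0, 0, 4, 0.48, 0.084, -1.009], [60, 0.5, -0.2, 2, 0.54, 0.095, -1.135], [60, 1, -0.4, 0, 0.6, 0.105, -1.262]]]}}

```text
clock: 27.55
ee_pos: [0.5066, 0.221, 0.158]
tcp_rot: [2.644, 1.048, 0.556]
force: [0.0, -0.2, -0.7]
grip_width: 0.0549
grasp_force: 0.0
```

Run:
```python
from ik import *
go(*knob(35,13,.048))
```

```text
t 27.55 at [0.5066 0.221  0.158 ] shift cm [ 1.7   0.08 -5.06] turn [ 0.031  0.008 -0.076] F [ 0.  -0.2 -0.7] w 0.0549 g 0.0 q [ 0.42  0.32  1.88 -0.45  0.61  1.56]
```

>>> {"op": "drive_tool", "data": {"targets": [[[60, 0.4, 0, -1, 0.03, 0.01, -0.076], [60, 0.9, 0.1, -2.5, 0.03, 0.01, -0.076], [60, 1.4, 0.1, -4, 0.03, 0.01, -0.076], [60, 1.7, 0.1, -5, 0.03, 0.01, -0.076], [60, 1.7, 0.1, -5, 0.03, 0.01, -0.076], [60, 1.7, 0.1, -5, 0.03, 0.01, -0.076], [60, 1.7, 0.1, -5, 0.03, 0.01, -0.076], [60, 1.7, 0.1, -5, 0.03, 0.01, -0.076], [60, 1.7, 0.1, -5, 0.03, 0.01, -0.076], [60, 1.7, 0.1, -5, 0.03, 0.01, -0.076]]]}}

```text
clock: 28.55
ee_pos: [0.5232, 0.2215, 0.1077]
tcp_rot: [2.699, 0.952, 0.544]
force: [0.7, -0.0, -0.3]
grip_width: 0.0553
grasp_force: 0.0
```

Run:
```python
from ik import *
go(*knob(35,13,.048));go(*knob(35,13,.008))
from h import *
T=arm.capture("top");S=arm.capture("scene")
cv2.imwrite("pics/g6.png",np.hstack([cv2.resize(crop(T,190,110,290,210,4),(400,400)),cv2.resize(crop(S,375,165,475,265,4),(400,400))]))
```

```text
t 28.55 at [0.5232 0.2215 0.1077] shift cm [ 0.03  0.02 -0.03] turn [ 0.005 -0.004 -0.005] F [ 0.7 -0.  -0.3] w 0.0553 g 0.0 q [ 0.4   0.42  1.88 -0.51  0.53  1.7 ]
t 28.55 at [0.5232 0.2215 0.1077] shift cm [ 2.32  0.25 -3.31] turn [ 0.005 -0.004 -0.005] F [ 0.7 -0.  -0.3] w 0.0553 g 0.0 q [ 0.4   0.42  1.88 -0.51  0.53  1.7 ]
```

View pics/g6.png

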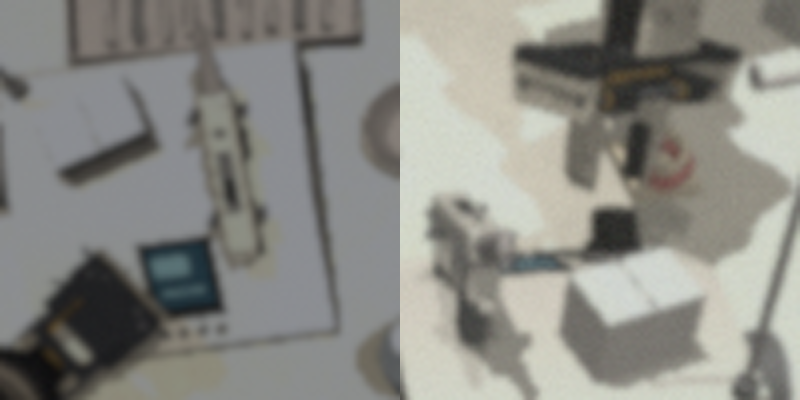

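The gripper is over the knob, clear of the display, carton and rest. I'll go in along the axis, then close.

>>> {"op": "drive_tool", "data": {"targets": [[[60, 0.5, 0, -0.7, 0, 0, 0], [60, 1, 0.1, -1.4, 0, 0, 0], [60, 1.5, 0.1, -2.1, 0, 0, 0], [60, 1.9, 0.2, -2.7, 0, 0, 0], [60, 2.2, 0.2, -3.1, 0, 0, 0], [60, 2.3, 0.2, -3.3, 0, 0, 0], [60, 2.3, 0.2, -3.3, 0, 0, 0], [60, 2.3, 0.2, -3.3, 0, 0, 0], [60, 2.3, 0.2, -3.3, 0, 0, 0], [60, 2.3, 0.2, -3.3, 0, 0, 0]]]}}

```text
clock: 29.65
ee_pos: [0.5462, 0.2235, 0.0747]
tcp_rot: [2.699, 0.952, 0.544]
force: [0.6, -0.4, 0.6]
grip_width: 0.0551
grasp_force: 0.0
```

Run:
```python
from ik import *
go(*knob(35,13,.008))
```

```text
t 29.65 at [0.5462 0.2235 0.0747] shift cm [ 0.02  0.06 -0.01] turn [ 0.005 -0.004 -0.005] F [ 0.6 -0.4  0.6] w 0.0551 g 0.0 q [ 0.39  0.51  1.86 -0.56  0.47  1.74]
```

No contact. Close.

>>> {"op": "drive_tool", "data": {"targets": [[[45, 0, 0.05, 0, 0, 0, 0], [35, 0, 0.05, 0, 0, 0, 0], [30, 0, 0.05, 0, 0, 0, 0], [25, 0, 0.05, 0, 0, 0, 0], [25, 0, 0.05, 0, 0, 0, 0], [25, 0, 0.05, 0, 0, 0, 0], [25, 0, 0.05, 0, 0, 0, 0], [25, 0, 0.05, 0, 0, 0, 0], [25, 0, 0.05, 0, 0, 0, 0], [25, 0, 0.05, 0, 0, 0, 0]]]}}

```text
clock: 30.65
ee_pos: [0.5454, 0.2247, 0.074]
tcp_rot: [2.7, 0.953, 0.543]
force: [-4.2, 4.9, 0.6]
grip_width: 0.033
grasp_force: 30.0
```

```bash
cat >> ik.py <<'E'
def kchk():
    s=arm.get_state();print("t",s["clock"],"p",s["ee_pos"].round(4),"knob-frame F",(K.T@s["force"]).round(1),"M",(K.T@s["moment"]).round(2),"w",round(s["grip_width"],4),s["grasp_force"].__round__(1),"TCP in knob frame mm",(K.T@(s["ee_pos"]-G)*1000).round(1),"q",s["qpos"].round(2))
    return s
def rows(p0,pull,dphis,de=13): # shifts/turns from the present pose for turns about the knob axis at given pull
    s=arm.get_state();R0=Q.from_rotvec(s["tcp_rot"]);g0=s["ee_pos"]-.019*R0.as_matrix()[:,2]
    c=K.T@(g0-G);ax=g0  # grasp point taken as on the axis
    for d in dphis:
        q=Q.from_rotvec(np.radians(d)*K[:,2]);p=ax+pull*K[:,2]+q.apply(s["ee_pos"]-ax);print(d,((p-s["ee_pos"])*100).round(2),q.as_rotvec().round(3))
E
python3 - <<'E'
from ik import *
kchk();rows(0,0.,[-8,-16,-24,-32,-40,-48,-56,-60])
print((K[:,2]*.9).round(2))
E
```

```text
t 30.65 p [0.5454 0.2247 0.074 ] knob-frame F [-2.6  5.3  2.6] M [ 0.74  0.75 -0.24] w 0.033 30.0 TCP in knob frame mm [ -4.6  -1.7 -10.4] q [ 0.39  0.51  1.86 -0.56  0.47  1.74]
-8 [-0.03  0.05 -0.02] [ 0.08   0.008 -0.114]
-16 [-0.06  0.1  -0.03] [ 0.159  0.016 -0.229]
-24 [-0.07  0.16 -0.04] [ 0.239  0.024 -0.343]
-32 [-0.09  0.22 -0.04] [ 0.319  0.032 -0.458]
-40 [-0.09  0.28 -0.04] [ 0.398  0.04  -0.572]
-48 [-0.09  0.34 -0.04] [ 0.478  0.049 -0.686]
-56 [-0.08  0.4  -0.03] [ 0.558  0.057 -0.801]
-60 [-0.07  0.43 -0.02] [ 0.598  0.061 -0.858]
[-0.51 -0.05  0.74]
```

Gripped at 33 mm. Pull out 9 mm.

>>> {"op": "drive_tool", "data": {"targets": [[[25, -0.05, 0.03, 0.1, 0, 0, 0], [25, -0.12, 0.03, 0.2, 0, 0, 0], [25, -0.2, 0.02, 0.3, 0, 0, 0], [25, -0.28, 0.02, 0.42, 0, 0, 0], [25, -0.36, 0.01, 0.54, 0, 0, 0], [25, -0.45, 0, 0.66, 0, 0, 0], [25, -0.53, 0, 0.75, 0, 0, 0], [25, -0.53, 0, 0.75, 0, 0, 0], [25, -0.53, 0, 0.75, 0, 0, 0], [25, -0.53, 0, 0.75, 0, 0, 0]]]}}

```text
clock: 31.65
ee_pos: [0.5406, 0.2242, 0.0809]
tcp_rot: [2.7, 0.953, 0.542]
force: [2.2, 5.5, -10.4]
grip_width: 0.0332
grasp_force: 30.0
```

Run:
```python
from ik import *
kchk()
```

```text
t 31.65 p [0.5406 0.2242 0.0809] knob-frame F [ -3.7   5.2 -10.1] M [ 1.03  0.47 -0.26] w 0.0332 30.0 TCP in knob frame mm [-4.6 -1.7 -2. ] q [ 0.39  0.49  1.86 -0.55  0.48  1.73]
```

Spring force matches about 8.4 mm of pull. Turn 60° clockwise.

>>> {"op": "drive_tool", "data": {"targets": [[[25, -0.03, 0.05, -0.02, 0.08, 0.008, -0.114], [25, -0.06, 0.1, -0.03, 0.159, 0.016, -0.229], [25, -0.07, 0.16, -0.04, 0.239, 0.024, -0.343], [25, -0.09, 0.22, -0.04, 0.319, 0.032, -0.458], [25, -0.09, 0.28, -0.04, 0.398, 0.04, -0.572], [25, -0.09, 0.34, -0.04, 0.478, 0.049, -0.686], [25, -0.08, 0.4, -0.03, 0.558, 0.057, -0.801], [25, -0.07, 0.43, -0.02, 0.598, 0.061, -0.858], [25, -0.07, 0.43, -0.02, 0.598, 0.061, -0.858], [25, -0.07, 0.43, -0.02, 0.598, 0.061, -0.858]]]}}

```text
clock: 32.65
ee_pos: [0.5397, 0.2276, 0.0808]
tcp_rot: [-2.868, 0.43, -0.529]
force: [4.0, 0.6, -9.8]
grip_width: 0.0331
grasp_force: 30.0
```

Run:
```python
from ik import *
s=kchk()
Rm=Q.from_rotvec(s["tcp_rot"]);R0=Q.from_rotvec([2.7,.953,.542]);print("turned",K.T@((Rm*R0.inv()).as_rotvec()))
```

```text
t 32.65 p [0.5397 0.2276 0.0808] knob-frame F [ -2.3   0.2 -10.3] M [-0.4   0.49  0.07] w 0.0331 30.0 TCP in knob frame mm [-5.1  1.7 -1.8] q [0.25 0.45 1.92 0.11 0.36 2.02]
turned [-0.00311222  0.00130807 -1.0465691 ]
```

Turned by 1.047 rad. Let it back in.

>>> {"op": "drive_tool", "data": {"targets": [[[25, 0.08, 0.01, -0.12, 0, 0, 0], [25, 0.16, 0.02, -0.24, 0, 0, 0], [25, 0.24, 0.02, -0.35, 0, 0, 0], [25, 0.32, 0.03, -0.46, 0, 0, 0], [25, 0.4, 0.04, -0.57, 0, 0, 0], [25, 0.46, 0.05, -0.66, 0, 0, 0], [25, 0.52, 0.05, -0.74, 0, 0, 0], [25, 0.52, 0.05, -0.74, 0, 0, 0], [25, 0.52, 0.05, -0.74, 0, 0, 0], [25, 0.52, 0.05, -0.74, 0, 0, 0]]]}}

```text
clock: 33.65
ee_pos: [0.5445, 0.2283, 0.0739]
tcp_rot: [-2.867, 0.431, -0.529]
force: [-2.3, -6.5, -5.9]
grip_width: 0.0334
grasp_force: 30.0
```

Run:
```python
from ik import *
kchk()
```

```text
t 33.65 p [0.5445 0.2283 0.0739] knob-frame F [-5.8 -6.2 -3.2] M [-1.27  1.08  0.3 ] w 0.0334 30.0 TCP in knob frame mm [ -5.1   1.9 -10.3] q [0.24 0.47 1.91 0.12 0.35 2.01]
```

Back at its starting depth. Open, back out along the axis.

>>> {"op": "drive_tool", "data": {"targets": [[[27, 0.02, 0, -0.03, 0, 0, 0], [35, 0, 0, 0, 0, 0, 0], [45, 0, 0, 0, 0, 0, 0], [60, 0, 0, 0, 0, 0, 0], [60, 0, 0, 0, 0, 0, 0], [60, -0.3, 0, 0.4, 0, 0, 0], [60, -1.1, -0.1, 1.6, 0, 0, 0], [60, -2.3, -0.2, 3.3, 0, 0, 0], [60, -4, -0.4, 6, 0, 0, 0], [60, -6, -0.6, 10, 0, 0, 0]]]}}

```text
clock: 34.65
ee_pos: [0.4839, 0.2224, 0.174]
tcp_rot: [-2.868, 0.431, -0.528]
force: [-0.1, -0.4, 0.9]
grip_width: 0.0554
grasp_force: 0.0
```

>>> {"op": "drive_tool", "data": {"targets": [[[60, -3, -3, 3, 0, 0, 0], [60, -6, -6, 6, 0, 0, 0], [60, -9, -9, 9, 0, 0, 0], [60, -12, -12, 10, 0, 0, 0], [60, -15, -15, 10, 0, 0, 0], [60, -15, -18, 10, 0, 0, 0], [60, -15, -18, 10, 0, 0, 0], [60, -15, -18, 10, 0, 0, 0], [60, -15, -18, 10, 0, 0, 0], [60, -15, -18, 10, 0, 0, 0]]]}}

```text
clock: 35.65
ee_pos: [0.3353, 0.044, 0.2741]
tcp_rot: [-2.866, 0.426, -0.53]
force: [0.4, -0.3, 0.2]
grip_width: 0.0549
grasp_force: 0.0
```

Run:
```python
from ik import *
from h import *
T=arm.capture("top");S=arm.capture("scene");s=kchk()
a=cv2.resize(crop(T,185,110,285,210,4),(400,400));b=cv2.resize(crop(T,195,165,235,205,10),(400,400))
cc=cv2.resize(T["color"][60:280,60:500,::-1],(400,200));e=cv2.resize(crop(S,200,165,480,305,2),(400,200))
cv2.imwrite("pics/g7.png",np.vstack([np.hstack([a,b]),np.hstack([cc,e])]))
for n,c in (("scene",S),("top",T)):
    W=cloud(c);L=(W-G)@K*1000
    for lo,hi in((3,20),(-22,-8)):
        m=(np.abs(L[...,0])<24)&(np.abs(L[...,1])<24)&(L[...,2]>lo)&(L[...,2]<hi);q=L[m];b=c["color"][m].astype(int).sum(1)
        if len(q)<3:continue
        w=q[b>np.percentile(b,88)];print(n,lo,"z med",np.median(q[:,2]).round(1),"p90",np.percentile(q[:,2],90).round(1),"bright",w.mean(0).round(1),b.min(),b.max())
    L=(W-CS)@F*1000;P=L[(np.abs(L[...,1])<13)&(np.abs(L[...,0])<62)&(L[...,2]>4)&(L[...,2]<30)];print("contra fit",len(P),np.median(P[:,2]).round(1),np.polyfit(P[:,0],P[:,2],1).round(3),np.polyfit(P[:,0],P[:,1],1).round(3))
```

```text
t 35.75 p [0.3353 0.0439 0.2741] knob-frame F [ 0.1 -0.7 -0.9] M [ 0.01  0.26 -0.03] w 0.0553 0.0 TCP in knob frame mm [ -76.  -160.4  283.8] q [-0.36 -0.31  2.13  0.31  1.02  1.38]
scene 3 z med 8.6 p90 11.6 bright [-2.4  5.7 10.7] 141 451
scene -22 z med -15.3 p90 -10.0 bright [ 10.9   9.8 -19.4] 142 460
contra fit 117 12.7 [-6.0000e-03  1.2019e+01] [-2.000e-03 -3.207e+00]
top 3 z med 9.6 p90 13.0 bright [-10.6   2.2  10.3] 55 293
top -22 z med -16.7 p90 -11.1 bright [ -0.4  -0.3 -17.2] 51 243
contra fit 311 11.6 [-6.0000e-03  1.1615e+01] [ 0.001 -0.855]
```

View pics/g7.png

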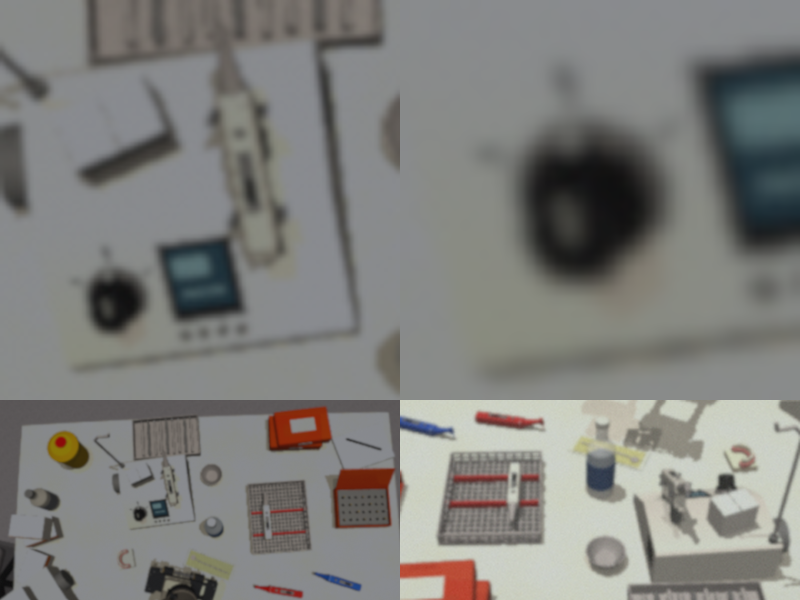

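The picture shows:
- **Selector:** the pointer is at the middle tick, straight up the panel (570,130 in the top-right crop), and the knob stands at its home height.
- **Contra-angle:** it is seated on the rest.
- **Straight handpiece:** it lies across both bars in the tray.
- **Everything else:** it stands as it did.

```bash
python3 -c "
from cell import arm
print(arm.finish_job())"
```

```text
the job is handed in; nothing more can be done
None
```

The job is handed in at about 36 s: the straight handpiece is in the tray across both bars, the contra-angle is on the rest with its tail on the toe stop, and the selector is in its middle slot and back in.

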